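# Put the lathe's jaws and change gears back on the accessory stand

### The job

Put the mini-lathe's loose kit back on its accessory stand: swing the keeper clear of the rail's upper mouth, slide every loose chuck jaw into the sloping rail with its foot under the lips and its tall end uphill, pushed down until the lowest touches the bottom stop and the others touch one another, and then swing the keeper shut across the mouth again. Put the two change gears flat over the stand's upright post, the larger one at the bottom. Leave the glue bottle, the jar and the tub where they stand.

Things in the scene. Friction and masses are not known exactly. Their poses are not given: they have to be found in the camera images.
- stand: Grey steel base plate of the accessory stand, 360 x 250 x 12 mm, fixed to the bench. Origin on the bench under the line of the rail; x runs level in the rail's uphill direction, z up. The plate reaches from -185 to +175 mm in x and from -170 to +80 mm in y.
- rail: Aluminium slotted rail tube on the stand, rising at 20 degrees, fixed. Origin mid-floor inside at the face of the bottom stop (30 mm high); x uphill along the floor, y across, z square to the floor. Tube x 0 to 250 mm, inside 29 mm wide, walls 4 mm, outside 18 mm high; lips at z 14 to 18 mm leave an 18 mm slot. A jaw does not slide down by itself: push it (a few N). Four jaws fill 240 mm.
- rail_mouth (a point): Mid-floor at the tube's upper mouth, x = 250 mm in the rail's frame. Uphill of it the floor goes on to x = 335 mm as an open landing without lips, 62 mm wide, between two guide walls 14 mm high that flare from 29 mm apart at the mouth to 48 mm at x = 321 mm.
- keeper (a joint): Angle of the keeper, rad: 0 = shut (arm square across the landing just uphill of the mouth), grows as it swings uphill and to the side; 1.57 = along the rail, clear; stop at 1.75. Starts at 0 to 0.4 and stays where it is left (about 1 N at the knob). The arm is a dark steel bar 75 mm long, 10 mm wide, lying 18 to 26 mm above the rail's floor.
- keeper_pivot (a point): Pivot of the keeper, fixed on the rail's +y side at x = 264, y = 52, z = 14 mm in the rail's frame; its axis is the rail's z. At angle a the knob is 52 mm from it in the direction (sin a, -cos a) of the rail's x, y.
- keeper_knob (a point): Top of the keeper's upright black knob, a round pin 14 mm in diameter and 30 mm tall along the rail's z; its foot is on the arm, 26 mm above the rail's floor.
- jaw0: Loose steel chuck jaw, 0.33 kg, 60 mm long (x), 26 mm wide (y), upright; origin mid-underside, x towards its tall end. Foot 12 mm high, 26 wide; waist z 12 to 20 mm, 14 wide (for the rail's lips); above it three steps 26 wide: x -2 to +30 mm, top 50 mm; x -16 to -2, top 38; x -30 to -16, top 27. Two to four of jaw0 to jaw3 are there; absent ones read None.
- jaw1: A loose chuck jaw like jaw0, same frame.
- jaw2: A loose chuck jaw like jaw0, same frame.
- jaw3: A loose chuck jaw like jaw0, same frame.
- gear_big: Larger steel change gear, 64 mm over the teeth, 16 mm thick, round bore 22 mm, lying flat; origin at the centre of its underside, z up. About 0.3 kg.
- gear_small: Smaller steel change gear, 50 mm over the teeth, 16 mm thick, round bore 22 mm, lying flat; origin at the centre of its underside, z up. About 0.14 kg.
- post_foot (a point): Centre of the foot of the stand's upright steel post, on the base plate's top (12 mm above the bench), at x = -20, y = -115 mm in the stand's frame. The post is 18 mm in diameter and 62 mm tall, its top tapering over the last 6 mm.
- chuck: Bystander: bare four-slot lathe chuck, 160 mm in diameter, 72 mm high, lying face up, too heavy to move; origin under its centre.
- glue: Bystander: white glue bottle, 54 mm in diameter, 150 mm tall; origin under its centre.
- thinner: Bystander: white jar with a black cap, 48 mm in diameter, 130 mm tall; origin under its centre.
- tub: Bystander: white plastic tub, 110 mm across the rim, 85 mm tall; origin under its centre.
Not all that is in view belongs to the job. Leave any purple look-alike of the jaw0 alone.

How it is judged:
By the outcome, as a careful person would: the job done as asked, in the order asked, and still so for the second after the job is handed in, with the robot touching nothing.
Of jaw0, jaw1, jaw2, jaw3 only 2 to 4 are there at a start; the rules pass over those that are not, and their reading is None.
At some moment in a run one of jaw0, jaw1, jaw2, jaw3, gear_big, gear_small may be knocked a few centimetres aside while the robot is not near it.
It also fails if it takes over 210 s, if anything falls off the work surface, if the arm or the gripper's body presses on something with over 40 N, if the wrist force passes 120 N, or if a joint passes its speed limit or range.

### The arm

A 7-joint arm with a two-finger parallel gripper is mounted at the origin on the work surface. World frame = base frame: x ahead of the robot, y to its left, z up, the work surface at z = 0. Lengths are in m, angles in rad, forces in N, time in s.
With the tool pointing down it reaches from about 0.4 to 0.925 m from the base axis. Payload 5.6 kg.
Tool frame: the origin (TCP) lies at the very end of the fingers, on their centre line; the grasp point (between the pads) lies 19 mm behind it; z points along the fingers, x is the direction in which the jaws open and shut, and the axes are right-handed (so a half turn about z gives the same grasp; the last joint's range is limited). The gripper opens to 85 mm and grips with 20 to 120 N. Pads are 22 mm wide; open, the fingers measure 114 mm over their backs; the gripper's body (76 mm by 85 mm) begins 54 mm behind the grasp point. The pads swing forward as they close: fully open they stand 13 mm farther back than shut.
Start: joints at [-1.23, 0.468, -0.012, 1.603, 0.006, 1.071, -0.056], TCP at [0.243, 0.603, 0.231] pointing down, gripper open.
Joint ranges: [-2.53, 2.53], [-0.31, 2.02], [-1.57, 1.55], [0.28, 2.44], [-1.29, 4.43], [0.15, 1.84], [-2.92, 2.92]. Speed limits (rad/s): [2.57, 2.57, 3.14, 3.14, 3.14, 3.14, 3.14].

### API

Orientations are given as a unit quaternion [x, y, z, w].
In Python, from plant import sensors, eyes, order gives the robot as it stands.
- The arm moves only by the tool carry_out, never from a script. Its argument "plan" is a list of rows, each a list of 3 entries, a list of its own where there are three numbers: the turn, a rotation vector about the tool's x, y, z scaled (see below), then the shift along the tool's x, y, z scaled (see below), then the opening in per cent of the stroke, from 0 (shut) to 100 (fully open). In form: [[[ax, ay, az], [tx, ty, tz], hand], ...]. A call has 1 to 5 rows; each row is the pose to reach, as a shift and turn from the pose measured when the call began, along the tool's axes at that moment, turning the shorter way round; what a row does not reach only later rows make up. The controller multiplies each number of a shift by 0.75 m and each number of a turn by 180 degrees. A row lasts 1/10 s, in which the tool goes at most 50 mm and 8.59 degrees, less where a joint would pass 70% of its speed; a pose out of reach is approached as far as the arm can. A call with a number of a shift or a turn outside -1 to 1 is refused whole. A call with a gripper value outside its range is refused whole. The fingers move at their own pace and stop on an object; the grip force is fixed at half the most. Time passes only in rows, so rows that repeat a pose let the fingers close. It gives the time, the measured TCP pose, the force and the opening at its end, in the units of the state.
- sensors.observe(): the state, without advancing time (a new reading comes with each control period).
- eyes.read_camera(name): name is "side" or "top" or "wrist"; returns a dict with "image" (384x512x3 uint8, red, green, blue), "z_map" (384x512 float32, m along the optical axis (not along the pixel's ray), 0 where there is no reading), "vertical_fov" (degrees; the focal length in pixels is half the picture's height over the tangent of half this angle, whatever the lens; pixels are square), "cx", "cy" (the principal point, pixels), "rvec" (rotation vector, rad) and "tvec" (3), from world to camera coordinates, as OpenCV has them. Camera axes: x right, y down, z forward; pixel columns grow to the right and rows downward; lengths in m; the calibration is good to about 2 mm. A picture is of the moment at which its call begins.
- order.sign_off(): hands the job in, once; it reports no verdict.
The state is a dict: "t": time; "joints": joint angles; "qd": joint speeds; "joint_efforts": joint torques, N m; "tool_pos": TCP position; "tool_rot": TCP orientation; "contact_force": force on the tool from outside, world axes, zero at the start; "moment": the same for the moment, N m; "width": opening from 0.0 (shut) to 1.0 (fully open).
Only numpy, scipy, OpenCV 4.12 (cv2) and the standard library are available. Lean on these libraries where they do the work, as an engineer would, in place of code of your own. Each camera call takes 0.05 s, during which the arm holds its last target. There are 200 camera calls.

## Working session

There is one attempt and no reset: what is moved stays moved. The work goes in short steps, Python scripts to look and compute and a tool call to move; the robot and the scene stay as the last step left them, time stands still between calls to the robot, and variables do not carry over. Pictures are saved under pics/ and viewed, about 12 in all and at most 16, crops included, and the job is handed in when it is done.

Besides the shell and the picture viewer there is one more tool, called as name(argument=value, ...) on one line, values as JSON. carry_out: Moves the arm, as the interface text tells. Shifts and turns lie within -1 to 1; 1 stands for 0.75 m of shift or 180 degrees of turn. Its arguments: {"type":"object","properties":{"plan":{"type":"array","items":{"type":"array"}}},"required":["plan"]}

```bash
ls; mkdir -p pics
cat > h.py <<'E'
import numpy as np, cv2
from scipy.spatial.transform import Rotation as R
from plant import sensors, eyes, order
def cam(n):
    c=eyes.read_camera(n); c['f']=192/np.tan(np.radians(c['vertical_fov'])/2)
    c['R']=cv2.Rodrigues(np.array(c['rvec'],float))[0]; c['t']=np.array(c['tvec'],float).ravel(); return c
def save(c,name,box=None,s=1):
    im=c['image'][:,:,::-1]
    if box: im=im[box[1]:box[3],box[0]:box[2]]
    if s!=1: im=cv2.resize(im,None,fx=s,fy=s,interpolation=cv2.INTER_CUBIC)
    cv2.imwrite('pics/'+name+'.png',im)
def cloud(c):
    z=c['z_map']; v,u=np.indices(z.shape)
    p=np.stack([(u-c['cx'])/c['f']*z,(v-c['cy'])/c['f']*z,z],-1)
    w=(p-c['t'])@c['R']; w[z==0]=np.nan; return w
def pix(c,p):
    q=np.atleast_2d(p)@c['R'].T+c['t']; return q[:,:2]/q[:,2:]*c['f']+[c['cx'],c['cy']]
E
cat > a.py <<'E'
from h import *
s=sensors.observe(); print({k:np.round(v,3) for k,v in s.items()})
for n in ['top','side']:
    c=cam(n); save(c,n+'0',s=1.5); print(n,c['f'],-c['R'].T@c['t'],c['R'][2],np.isfinite(cloud(c)).mean())
    np.save(n+'0.npy',c,allow_pickle=True)
E
python3 a.py
```

```text
pics
{'t': np.float64(0.0), 'joints': array([-1.23 ,  0.468, -0.012,  1.604,  0.006,  1.071, -0.056]), 'qd': array([-0.001,  0.   ,  0.   , -0.   ,  0.   , -0.002,  0.   ]), 'joint_efforts': array([-1.0000e-03, -5.3238e+01,  2.1000e-02, -2.5131e+01,  1.1000e-02,
        8.0000e-03, -0.0000e+00]), 'tool_pos': array([0.243, 0.602, 0.23 ]), 'tool_rot': array([ 0.829,  0.559, -0.001,  0.001]), 'contact_force': array([ 0.076, -0.078,  0.38 ]), 'moment': array([ 0.03 , -0.019, -0.029]), 'width': np.float64(0.996)}
top 442.12454762045553 [ 0.46675819 -0.05894307  1.28261963] [ 0.08083954  0.03186557 -0.99621762] 0.9962107340494791
side 405.72985287944755 [ 0.5215275  -0.79070159  0.91217048] [ 0.04131682  0.68781061 -0.72471338] 0.9959360758463541
```

View pics/top0.png

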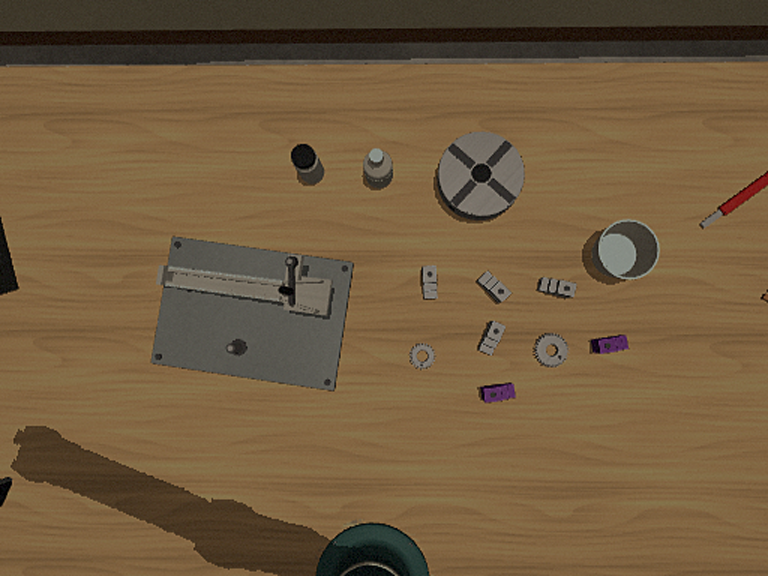

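View pics/side0.png

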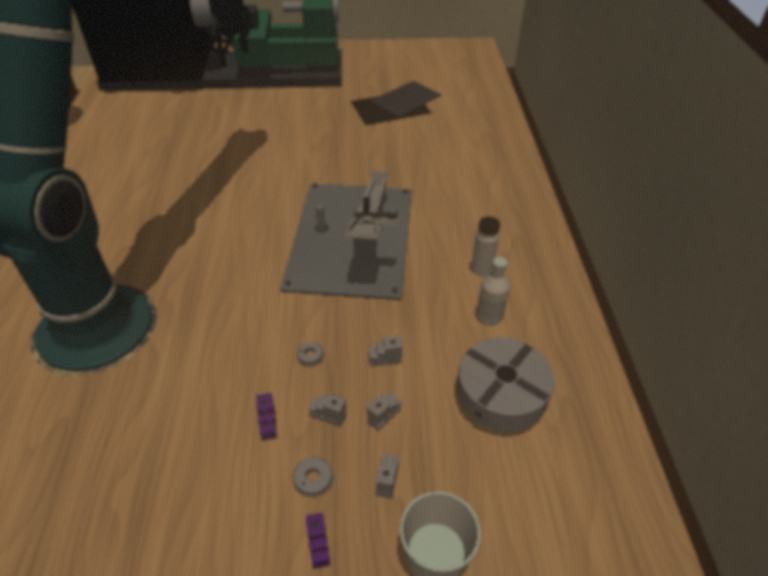

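The top view (1.5x pixels) shows four grey jaws at (429,282), (493,287), (557,287) and (491,338). The small gear is at (422,356), the big gear at (551,350), and the rail stand with its keeper near (290,275). Things that could be mistaken for jaws are the two purple ones at (609,344) and (497,393), which I'll leave alone. The chuck, tub, jar and bottle are bystanders.

```bash
cat > b.py <<'E'
from h import *
c=np.load('top0.npy',allow_pickle=True).item(); w=cloud(c); z=w[...,2]
b=(z<.005)&(z>-.005); print('bench z',np.nanmedian(z[b]))
# plate
g=((z>.009)&(z<.015)).astype(np.uint8); m=((z>.006)&(z<.2)).astype(np.uint8)
n,l,st,_=cv2.connectedComponentsWithStats(m)
for i in range(1,n):
    if st[i,4]<25: continue
    p=w[l==i]; col=c['image'][l==i].mean(0).astype(int)
    r=cv2.minAreaRect((p[:,:2]*1000).astype(np.float32))
    print(i,st[i,:5],np.round(p.mean(0),4),'zmax %.3f'%np.percentile(p[:,2],98),'rect',np.round(r[0],1),np.round(r[1],1),round(r[2],1),col)
    if st[i,4]<600 and .03<np.percentile(p[:,2],98)<.06:
        t=p[p[:,2]>.043][:,:2].mean(0); lo=p[p[:,2]<.035][:,:2].mean(0); print('   tall dir deg',np.degrees(np.arctan2(*(t-lo)[::-1])))
big=l==np.argmax(st[1:,4])+1
save(c,'rail0',(100,150,250,270),5);
E
python3 b.py
```

```text
bench z -0.0004899444125730641
250 [ 291   88   59   59 2707] [ 0.7565 -0.1972  0.0702] zmax 0.077 rect [ 760.2 -198.6] [157.7 158.7] 64.0 [96 90 83]
286 [194  96  22  27 409] [0.7717 0.1195 0.1004] zmax 0.133 rect [777.3 122.6] [45.4 44.5] 82.6 [41 38 33]
298 [242  99  20  27 421] [ 0.7635 -0.0091  0.0969] zmax 0.152 rect [772.9  -2.9] [62.9 52.2] 79.5 [94 90 79]
341 [468 115  44  37 332] [ 0.7257 -0.6965  0.0123] zmax 0.019 rect [ 720.6 -692.5] [ 24.6 159.6] 35.5 [113  38  33]
467 [394 146  46  41 982] [ 0.6236 -0.4742  0.0506] zmax 0.087 rect [ 618.8 -460.9] [108.3 107.6] 45.3 [81 78 70]
500 [  101   158   135   103 10555] [0.5014 0.2317 0.0311] zmax 0.150 rect [504.4 245.4] [379.5 250.2] 82.1 [90 88 80]
578 [280 177  12  23 212] [ 0.5618 -0.1051  0.0404] zmax 0.053 rect [ 561.8 -104.7] [60.  27.6] 5.1 [115 109 101]
   tall dir deg 2.0203089550078412
587 [318 181  23  21 237] [ 0.5521 -0.2259  0.0387] zmax 0.053 rect [ 554.1 -226.5] [58.7 27.2] 43.8 [105 100  93]
   tall dir deg -127.63524707254706
601 [358 185  27  14 250] [ 0.5526 -0.343   0.0379] zmax 0.053 rect [ 553.6 -344.4] [61.1 26.7] 76.8 [97 92 85]
   tall dir deg -97.50430585799437
668 [318 214  19  23 236] [ 0.4584 -0.2204  0.0389] zmax 0.053 rect [ 457.7 -221.4] [27.  59.8] 66.5 [107 102  95]
   tall dir deg -31.555812837906018
688 [356 222  23  23 346] [ 0.4354 -0.336   0.0148] zmax 0.020 rect [ 435.7 -335.4] [62.2 62.1] 0.8 [112 106  97]
689 [394 223  25  13 239] [ 0.4475 -0.4382  0.0386] zmax 0.054 rect [ 447.7 -443.8] [26.3 62.8] 9.3 [69 35 73]
   tall dir deg 103.55490688136638
699 [273 229  17  17 161] [ 0.4224 -0.0921  0.0149] zmax 0.020 rect [420.8 -92.9] [47.  43.4] 26.8 [117 111 103]
744 [320 255  24  14 238] [ 0.3572 -0.2313  0.039 ] zmax 0.052 rect [ 356.4 -233.8] [26.5 60.3] 7.6 [77 41 80]
   tall dir deg 105.95869779124732
902 [ 211  349   75   35 1919] [ 0.0629 -0.0017  0.0354] zmax 0.135 rect [62.8 -0.4] [ 93.4 206.5] 0.9 [27 39 35]
```

View pics/rail0.png

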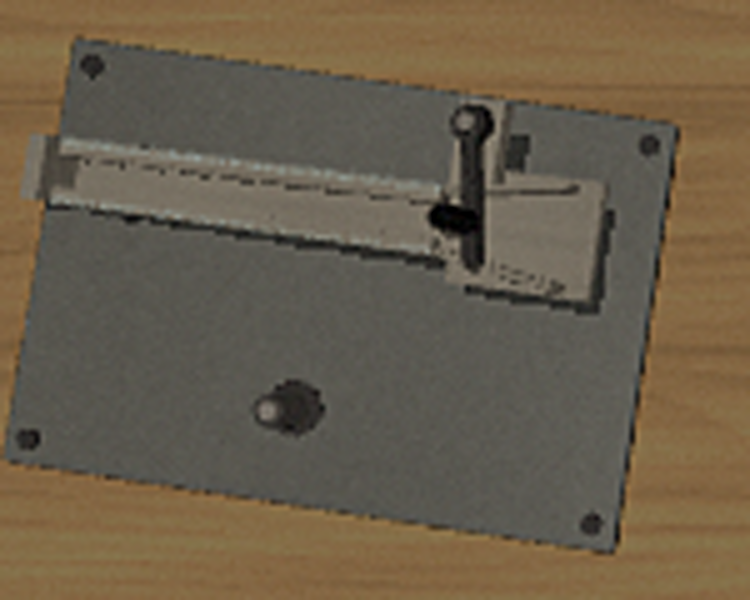

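```bash
cat > c.py <<'E'
from h import *
c=np.load('top0.npy',allow_pickle=True).item(); w=cloud(c)
C=-c['R'].T@c['t']
def ray(u,v,z):
    d=np.array([(u-c['cx'])/c['f'],(v-c['cy'])/c['f'],1])@c['R']; return C+d*(z-C[2])/d[2]
q=np.array([(74,38),(678,124),(615,552),(8,460)])/5+[100,150]-.4
P=np.array([ray(u,v,.012) for u,v in q]); print(np.round(P,4))
S=np.array([(-.185,.08),(.175,.08),(.175,-.17),(-.185,-.17)])
Sc=S-S.mean(0); Pc=P[:,:2]-P[:,:2].mean(0)
a=np.arctan2((Sc[:,0]*Pc[:,1]-Sc[:,1]*Pc[:,0]).sum(),(Sc*Pc).sum()); Rm=np.array([[np.cos(a),-np.sin(a)],[np.sin(a),np.cos(a)]])
o=P[:,:2].mean(0)-Rm@S.mean(0); print('yaw',np.degrees(a),'stand o',o,'resid mm',np.round((S@Rm.T+o-P[:,:2])*1000,1))
np.savez('stand.npz',a=a,o=o)
L=w.copy(); xy=(w[...,:2]-o)@Rm; x,y,z=xy[...,0],xy[...,1],w[...,2]
for x0 in np.arange(-.19,.18,.012):
    m=(abs(x-x0)<.006)&(abs(y)<.07)&(z>.02)
    for nm,lo,hi in [('lip-',-.0185,-.010),('mid',-.007,.007),('lip+',.010,.0185)]:
        k=m&(y>lo)&(y<hi); print('%s %.3f n%d; '%(nm,np.median(z[k])-np.tan(np.radians(20))*np.median(x[k]-0) if k.any() else 0,k.sum()),end='')
    k=m&(z>.03); print('x %.3f'%x0, 'y range',np.round([y[k].min(),y[k].max()],4) if k.any() else '')
k=(abs(x+.02)<.03)&(abs(y+.115)<.03)&(z>.06); print('post top',np.round([x[k].mean(),y[k].mean(),z[k].max()],4),w[k][:,:2].mean(0),k.sum())
k=(z>.1)&(x>-.19)&(x<.18)&(abs(y)<.1); print('high',k.sum()); kk=k&(c['image'].sum(-1)<110); print(np.round(np.c_[x[kk],y[kk],z[kk]][::6],3))
E
python3 c.py
```

```text
[[0.6508 0.3959 0.012 ]
 [0.6015 0.0407 0.012 ]
 [0.3559 0.0741 0.012 ]
 [0.405  0.4262 0.012 ]]
yaw -97.75396777313475 stand o [0.54720681 0.22321179] resid mm [[ 0.6 -0.1]
 [ 1.4 -1.7]
 [-0.7 -1.4]
 [-1.3  3.2]]
lip- 0.000 n0; mid 0.000 n0; lip+ 0.000 n0; x -0.190 y range 
lip- 0.127 n11; mid 0.126 n19; lip+ 0.127 n9; x -0.178 y range [-0.0179  0.0173]
lip- 0.116 n14; mid 0.109 n36; lip+ 0.118 n15; x -0.166 y range [-0.0185  0.0184]
lip- 0.114 n13; mid 0.094 n18; lip+ 0.114 n11; x -0.154 y range [-0.0186  0.0176]
lip- 0.113 n11; mid 0.095 n18; lip+ 0.113 n11; x -0.142 y range [-0.0219  0.0219]
lip- 0.114 n11; mid 0.095 n16; lip+ 0.114 n11; x -0.130 y range [-0.0211  0.0201]
lip- 0.113 n10; mid 0.094 n21; lip+ 0.114 n7; x -0.118 y range [-0.0185  0.018 ]
lip- 0.113 n12; mid 0.095 n18; lip+ 0.113 n14; x -0.106 y range [-0.0187  0.0174]
lip- 0.114 n13; mid 0.094 n17; lip+ 0.112 n9; x -0.094 y range [-0.0187  0.018 ]
lip- 0.113 n10; mid 0.095 n19; lip+ 0.113 n13; x -0.082 y range [-0.0187  0.0173]
lip- 0.114 n14; mid 0.094 n19; lip+ 0.113 n11; x -0.070 y range [-0.0188  0.0179]
lip- 0.
[... 1471 characters left out ...]
mid 0.094 n6; lip+ 0.093 n4; x 0.158 y range [-0.032   0.0281]
lip- 0.000 n0; mid 0.000 n0; lip+ 0.000 n0; x 0.170 y range 
post top [-0.0203 -0.1149  0.0759] [0.43607615 0.25882187] 37
high 1285
[[ 0.077  0.059  0.154]
 [ 0.082  0.057  0.147]
 [ 0.087  0.053  0.147]
 [ 0.073  0.046  0.148]
 [ 0.087  0.045  0.15 ]
 [ 0.078  0.035  0.153]
 [ 0.087  0.029  0.153]
 [ 0.086  0.021  0.154]
 [ 0.091  0.016  0.148]
 [ 0.091  0.011  0.148]
 [ 0.084  0.008  0.15 ]
 [ 0.081  0.002  0.185]
 [ 0.09   0.006  0.153]
 [ 0.084  0.     0.187]
 [ 0.092  0.004  0.148]
 [ 0.085 -0.002  0.175]
 [ 0.081 -0.005  0.18 ]
 [ 0.092 -0.002  0.152]
 [ 0.091 -0.005  0.159]
 [ 0.088 -0.013  0.154]
 [ 0.094 -0.017  0.154]]
```

```bash
cat > d.py <<'E'
from h import *
from scipy.optimize import least_squares
s=np.load('stand.npz'); 
for n in ['top','side']:
    c=np.load(n+'0.npy',allow_pickle=True).item(); w=cloud(c)
    a,o=np.radians(-98),s['o']
    for it in range(3):
        Rm=np.array([[np.cos(a),-np.sin(a)],[np.sin(a),np.cos(a)]])
        xy=(w[...,:2]-o)@Rm; x,y,z=xy[...,0],xy[...,1],w[...,2]
        h=z-np.tan(np.radians(20))*x
        tube=(x>-.15)&(x<.06)&(abs(y)<.03)&(h>.108)&(h<.119)
        xs=np.arange(-.14,.06,.01); cen=[]
        for x0 in xs:
            k=tube&(abs(x-x0)<.005); cen.append((np.percentile(y[k],3)+np.percentile(y[k],97))/2 if k.sum()>8 else np.nan)
        cen=np.array(cen); g=np.isfinite(cen)
        p=np.polyfit(xs[g],cen[g],1); a+=np.arctan(p[0]); o=o+Rm@[0,p[1]]
    k=(x>-.14)&(x<.05)&(abs(y)<.006)&(h>.085)&(h<.102); A=np.c_[x[k],np.ones(k.sum())]
    pl=np.linalg.lstsq(A,z[k],rcond=None)[0]; print(n,'yaw',np.degrees(a),'o',o,'floor slope deg',np.degrees(np.arctan(pl[0])),'h',pl[1],'tube top h',np.median(h[tube]),'bench',np.nanmedian(z[abs(z)<.006]))
    la=(abs(y)<.028)&(h>.09)&(h<.099)&(x>.09)&(x<.2); print(' landing end x',np.percentile(x[la],99.5),'y',np.percentile(y[(x>.11)&(h>.09)&(h<.099)&(abs(y)<.05)],[1,99]))
    st=(abs(y)<.012)&(x<-.12)&(x>-.2)&(z>.02)
    i=np.argsort(x[st]); print(' stop x,h:',[(round(u*1000),round(v*1000)) for u,v in zip(x[st][i],z[st][i])][::4][:26])
    pl_=(z>.008)&(z<.016)&(x>-.2)&(x<.2)&(y>-.19)&(y<.1); print(' plate x',np.percentile(x[pl_],[.3,99.7]),'y',np.percentile(y[pl_],[.3,99.7]))
    k=(np.hypot(x+.02,y+.115)<.03)&(z>.068); print(' post',np.round([x[k].mean(),y[k].mean(),z[k].max()],4),k.sum())
E
python3 d.py
```

```text
top yaw -97.81139263033867 o [0.54664016 0.22329142] floor slope deg 20.132100602599145 h 0.09487990521429876 tube top h 0.1134438456378497 bench -0.0005364237052504911
 landing end x 0.15456630833395235 y [-0.03090858  0.02990133]
 stop x,h: [(-183, 59), (-181, 63), (-180, 58), (-179, 61), (-177, 60), (-175, 66), (-174, 62), (-173, 66), (-172, 61), (-170, 62), (-170, 55), (-169, 53), (-169, 58), (-168, 53), (-168, 49), (-167, 48), (-166, 45), (-165, 54), (-164, 30), (-163, 51), (-163, 37), (-162, 38), (-161, 56), (-160, 33), (-158, 55), (-156, 37)]
 plate x [-0.18468598  0.17243245] y [-0.16888293  0.07892515]
 post [-0.0219 -0.1141  0.0759] 22
side yaw -97.8720688429488 o [0.54705203 0.22323354] floor slope deg 20.213941509270093 h 0.09843432842440548 tube top h 0.11732078462539106 bench 0.0019782997772751264
 landing end x 0.15398056190717505 y [-0.03088864  0.02947043]
 stop x,h: [(-187, 62), (-177, 58), (-175, 66), (-174, 67), (-173, 55), (-173, 59), (-172, 65), (-171, 65), (-169, 50), (-168, 42), (-167, 42), (-166, 52), (-165, 40), (-157, 41), (-153, 44), (-145, 44), (-138, 69), (-131, 51), (-125, 52)]
 plate x [-0.18662107  0.17324925] y [-0.17007559  0.07863392]
 post [-0.0205 -0.1153  0.0796] 20d.py:16: RankWarning: Polyfit may be poorly conditioned
  p=np.polyfit(xs[g],cen[g],1); a+=np.arctan(p[0]); o=o+Rm@[0,p[1]]
d.py:16: RankWarning: Polyfit may be poorly conditioned
  p=np.polyfit(xs[g],cen[g],1); a+=np.arctan(p[0]); o=o+Rm@[0,p[1]]
d.py:16: RankWarning: Polyfit may be poorly conditioned
  p=np.polyfit(xs[g],cen[g],1); a+=np.arctan(p[0]); o=o+Rm@[0,p[1]]
```

```bash
cat >> h.py <<'E'
YAW=np.radians(-97.84); SO=np.array([.5468,.2233,0]); X0=-.1595; Z0=.0374
RS=R.from_euler('z',YAW)
RR=RS*R.from_euler('y',-20,degrees=True)      # rail axes in world
RO=SO+RS.apply([X0,0,Z0])
def rail(x,y,z): return RO+RR.apply(np.array([x,y,z],float)/1000)
def torail(p): return RR.inv().apply(np.asarray(p)-RO)*1000
TR=R.from_matrix(RR.as_matrix()@np.array([[0,1,0],[1,0,0],[0,0,-1.]]))   # tool on rail
def down(phi): # tool vertical; tool y along azimuth phi (deg)
    c,s=np.cos(np.radians(phi)),np.sin(np.radians(phi)); return R.from_matrix(np.array([[-s,c,0],[c,s,0],[0,0,-1.]]))
def plan(targets,start=None):
    """targets: (Rot,pos,hand). prints numbers for rows from the present pose, chained between calls"""
    if start is None:
        s=sensors.observe(); r,p=R.from_quat(s['tool_rot']),np.array(s['tool_pos'])
    else: r,p=start
    for t in targets:
        tr,tp,h=t
        rv=(r.inv()*tr).as_rotvec(); sh=r.inv().apply(np.array(tp)-p)
        print('[%s,%s,%d]'%(np.round(rv/np.pi,3).tolist(),np.round(sh/.75,4).tolist(),h),'rows',int(np.ceil(max(np.linalg.norm(sh)/.05,np.degrees(np.linalg.norm(rv))/8.59))))
        if len(t)==3: r,p=tr,np.array(tp)
def mid(f,rt,pt,start=None):
    from scipy.spatial.transform import Slerp
    if start is None:
        s=sensors.observe(); r,p=R.from_quat(s['tool_rot']),np.array(s['tool_pos'])
    else: r,p=start
    return Slerp([0,1],R.concatenate([r,rt]))(f),p+f*(np.array(pt)-p)
E
cat > e.py <<'E'
from h import *
T=rail(260,2,140); print(T)
plan([(*mid(.34,TR,T),60),(*mid(.68,TR,T),60),(TR,T,60)])
E
python3 e.py
```

```text
[0.5437428  0.18643518 0.2578822 ]
[[-0.032, -0.025, 0.142],[-0.1238, 0.1969, -0.0122],60] rows 4
[[-0.032, -0.025, 0.142],[-0.0267, 0.2308, 0.0156],60] rows 4
[[-0.03, -0.023, 0.133],[0.0723, 0.204, 0.0343],60] rows 4
```

carry_out(plan=[[[-0.032, -0.025, 0.142], [-0.124, 0.197, -0.012], 60], [[-0.032, -0.025, 0.142], [-0.124, 0.197, -0.012], 60], [[-0.032, -0.025, 0.142], [-0.124, 0.197, -0.012], 60], [[-0.032, -0.025, 0.142], [-0.124, 0.197, -0.012], 60], [[-0.032, -0.025, 0.142], [-0.124, 0.197, -0.012], 60]])

```text
t: 0.6
tool_pos: [0.3483, 0.4575, 0.2398]
tool_rot: [0.931, 0.359, -0.005, 0.064]
contact_force: [-0.1, 0.5, -0.4]
width: 0.601
```

carry_out(plan=[[[-0.032, -0.025, 0.142], [-0.027, 0.231, 0.0156], 60], [[-0.032, -0.025, 0.142], [-0.027, 0.231, 0.0156], 60], [[-0.032, -0.025, 0.142], [-0.027, 0.231, 0.0156], 60], [[-0.032, -0.025, 0.142], [-0.027, 0.231, 0.0156], 60], [[-0.032, -0.025, 0.142], [-0.027, 0.231, 0.0156], 60]])

```text
t: 1.1
tool_pos: [0.452, 0.3125, 0.2495]
tool_rot: [0.982, 0.14, -0.009, 0.124]
contact_force: [0.2, 0.6, 1.1]
width: 0.6
```

carry_out(plan=[[[-0.03, -0.023, 0.133], [0.072, 0.204, 0.034], 60], [[-0.03, -0.023, 0.133], [0.072, 0.204, 0.034], 60], [[-0.03, -0.023, 0.133], [0.072, 0.204, 0.034], 60], [[-0.03, -0.023, 0.133], [0.072, 0.204, 0.034], 60], [[-0.03, -0.023, 0.133], [0.072, 0.204, 0.034], 60]])

```text
t: 1.6
tool_pos: [0.5475, 0.1774, 0.2588]
tool_rot: [0.982, -0.072, -0.011, 0.174]
contact_force: [-0.2, 1.4, -0.2]
width: 0.601
```

```bash
cat > f.py <<'E'
from h import *
s=sensors.observe(); print(s['t'],s['width'],torail(s['tool_pos']),((TR.inv()*R.from_quat(s['tool_rot'])).as_rotvec(degrees=True)),s['contact_force'],s['joints'].round(2) if hasattr(s['joints'],'round') else s['joints'])
c=cam('wrist'); np.save('w1.npy',c); print(c['f'],torail(-c['R'].T@c['t']))
im=c['image'][:,:,::-1].copy()
pts=[(0,0,30),(0,14.5,18),(250,9,18),(250,-9,18),(335,0,0),(335,31,0),(335,-31,0),(250,31,0),(250,-31,0),(264,52,26)]
for u,v in pix(c,[rail(*q) for q in pts]): 
    cv2.circle(im,(int(round(u)),int(round(v))),3,(0,0,255),1)
cv2.imwrite('pics/w1.png',cv2.resize(im,None,fx=1.5,fy=1.5))
w=cloud(c); q=torail(w.reshape(-1,3)).reshape(w.shape); np.save('q.npy',q)
k=(abs(q[...,2]-56)<5)&(q[...,0]>240)&(q[...,0]<320)&(abs(q[...,1])<60); print('knob top',q[k].mean(0),k.sum(),np.ptp(q[k],axis=0))
k=(abs(q[...,1])<7)&(q[...,0]>20)&(q[...,0]<230); k&=abs(q[...,2])<8; print('floor z',np.median(q[k][:,2]),k.sum())
k=(q[...,0]>340)&(q[...,0]<360)
print('bench',np.nanmedian(w[...,2][abs(w[...,2])<.006]))
for x0 in (60,100,140,180,220,300,330):
    k=(abs(q[...,0]-x0)<4)&(abs(q[...,1])<40)&(abs(q[...,2]-(18 if x0<250 else 0))<4); 
    if k.any(): print(x0,np.percentile(q[k][:,1],[1,99]),np.median(q[k][:,2]))
k=(abs(q[...,1])<25)&(abs(q[...,2])<3); print('end x',np.percentile(q[k][:,0],99.7))
E
python3 f.py
```

```text
1.6 0.6012195396801774 [268.23975767   6.99465176 137.94455271] [-0.10311658 -0.03120076  0.51043635] [-0.15556879  1.37788135 -0.20166368] [-0.88  0.45  0.49  1.67  0.1   1.26 -0.6 ]
304.4252236872791 [193.36647602   8.05083984 280.15619979]
knob top [271.09415521  -1.05199168  54.86216307] 242 [12.81054958 13.41048985  6.20898248]
floor z -0.7052738103377973 2242
bench -0.0001498350137736052
140 [-20.05797786  16.20723711] 17.327873385301984
180 [-20.22167962  16.21300524] 17.34422308211729
220 [-20.29496771  16.22420183] 17.164248209571518
300 [-32.46006311  28.55553959] -0.5452686160807022
330 [-32.87035391  27.86883934] -0.5993944965309876
end x 332.3406352972837
```

View pics/w1.png

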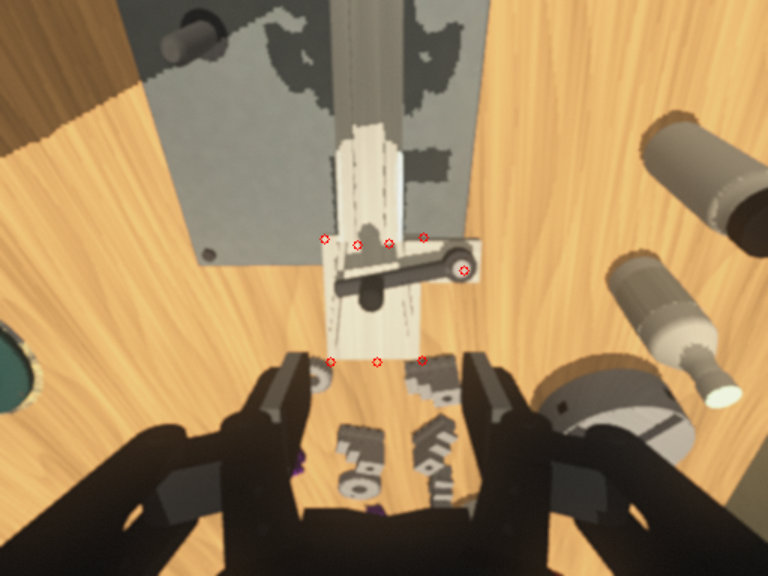

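```bash
cat > g.py <<'E'
from h import *
s=sensors.observe(); c=np.load('w1.npy',allow_pickle=True).item(); w=cloud(c)
t=R.from_quat(s['tool_rot']).inv().apply(w.reshape(-1,3)-s['tool_pos'])*1000; t=t.reshape(w.shape)
k=(abs(t[...,0])<75)&(abs(t[...,1])<25)&(t[...,2]>-60)&(t[...,2]<5)
for z0 in (-38,-30,-25,-20,-17):
    kk=k&(abs(t[...,2]-z0)<2.5)
    l=t[kk&(t[...,0]<0)]; r=t[kk&(t[...,0]>0)]
    if len(l)>5 and len(r)>5: print(z0,len(l),len(r),'L',np.percentile(l[:,0],[1,99]).round(1),'R',np.percentile(r[:,0],[1,99]).round(1),'y',np.percentile(l[:,1],[1,99]).round(1),np.percentile(r[:,1],[1,99]).round(1))
print('tip z',np.sort(t[k][:,2])[-30::5])
E
python3 g.py
```

```text
-38 413 409 L [-30.2 -23.8] R [27.  33.6] y [-8.7 13.1] [-8.7 13.3]
-30 295 304 L [-37.2 -23.8] R [26.9 40.6] y [-8.8 12.7] [-8.6 13.3]
-25 271 260 L [-37.4 -23.8] R [26.9 40.6] y [-8.8 13.3] [-8.5 13.4]
-20 229 250 L [-37.3 -23.8] R [27.  40.7] y [-8.6 13.5] [-8.4 13.2]
-17 228 237 L [-37.4 -23.9] R [26.9 40.7] y [-8.6 13.5] [-8.4 13.4]
tip z [-4.37577734 -4.04612161 -3.71491777 -3.41587752 -3.32588736 -2.85160432]
```

```bash
cat > g2.py <<'E'
from h import *
s=sensors.observe()
for n in ('top','side'):
    c=cam(n); w=cloud(c)
    t=R.from_quat(s['tool_rot']).inv().apply(w.reshape(-1,3)-s['tool_pos'])*1000; t=t.reshape(w.shape)
    k=(abs(t[...,0])<90)&(abs(t[...,1])<70)&(t[...,2]>-150)&(t[...,2]<5)
    for z0 in range(-130,0,10):
        a=t[k&(abs(t[...,2]-z0)<5)]
        if len(a)>8: print(n,z0,len(a),'x',np.percentile(a[:,0],[2,98]).round(1),'y',np.percentile(a[:,1],[2,98]).round(1))
    save(c,'g_'+n)
E
python3 g2.py
```

```text
top -130 55 x [-35.4  35.8] y [ 7.6 37.2]
top -120 19 x [-38.1  39.2] y [-4.1 11.4]
top -110 180 x [-62.5  66. ] y [-9.3 19.6]
top -100 202 x [-65.6  67.7] y [-9.6 20.7]
top -90 124 x [-62.5  65.2] y [ 2.9 18.9]
top -80 100 x [-59.7  62.7] y [ 6.4 18.7]
top -70 105 x [-57.   59.6] y [-7.4 18.8]
top -60 136 x [-56.   57.8] y [-10.6  13.6]
top -50 88 x [-51.8  53.7] y [-10.1  14.7]
top -40 19 x [-38.8  37.2] y [ 7.1 12.7]
top -30 31 x [-36.1  40.3] y [-4.9 11.8]
top -20 34 x [-37.6  39.2] y [ 1.1 11.9]
top -10 21 x [-34.7  37.8] y [-2.3 11.1]
side -130 82 x [-34.6  37.1] y [ 1.5 36.1]
side -120 116 x [-37.4  37.7] y [ 3.1 11.9]
side -110 182 x [-61.5  63.3] y [-8.8 17.5]
side -100 174 x [-63.9  65.4] y [-0.3 19. ]
side -90 123 x [-62.8  63.2] y [ 0.2 18.4]
side -80 123 x [-61.5  61. ] y [-16.7  16.8]
side -70 79 x [-58.7  58.9] y [-12.5  17.3]
side -60 91 x [-56.1  56.8] y [-11.   12.3]
side -50 57 x [-53.2  53.8] y [-0.1 12.6]
side -40 36 x [-36.8  38. ] y [ 0.4 12.1]
side -30 38 x [-37.1  38.5] y [ 0.6 12.3]
side -20 36 x [-36.8  38.7] y [ 0.4 10.7]
side -10 16 x [-35.7  35.5] y [1.1 9.7]
```

```bash
cat > g3.py <<'E'
from h import *
def plane(p):
    for _ in range(4):
        A=np.c_[p[:,:2],np.ones(len(p))]; s=np.linalg.lstsq(A,p[:,2],rcond=None)[0]; r=p[:,2]-A@s; p=p[abs(r)<max(2*r.std(),.0005)]
    return s,len(p)
for n,f in (('wrist','w1.npy'),('top','top0.npy'),('side','side0.npy')):
    c=np.load(f,allow_pickle=True).item(); w=cloud(c); 
    k=(abs(w[...,2])<.008)&(w[...,1]>-.5)&(w[...,0]>.2)&(w[...,0]<.9)&(w[...,1]<.6); s,m=plane(w[k]); print(n,'bench slope deg',np.degrees(s[:2]).round(3),'z@stand',s[:2]@SO[:2]+s[2],m)
    xy=RS.inv().apply(w.reshape(-1,3)-SO).reshape(w.shape)
    k=(abs(xy[...,2]-.012)<.004)&(abs(xy[...,0])<.165)&(abs(xy[...,1]+.045)<.1); s,m=plane(xy[k]); print('   plate slope',np.degrees(s[:2]).round(3),s[2],m)
    # chuck, jar centre: circle of top
    d=np.hypot(xy[...,0]+.02,xy[...,1]+.115)<.025; k=d&(xy[...,2]>.068)&(xy[...,2]<.08); print('   post top',xy[k].mean(0).round(4) if k.any() else '',k.sum())
    k=(abs(w[...,2]-.072)<.005)&(np.hypot(w[...,0]-.757,w[...,1]+.197)<.1)
    if k.sum()>50:
        (x,y),r=cv2.minEnclosingCircle((w[k][:,:2]*1000).astype(np.float32)); print('   chuck',x,y,r)
E
python3 g3.py
```

```text
wrist bench slope deg [0.013 0.02 ] z@stand -6.671654811802796e-05 70964
   plate slope [-0.046  0.003] 0.011970029648890877 18182
   post top [-0.022  -0.1153  0.0718] 329
   chuck 761.7237548828125 -192.75930786132812 79.5207748413086
top bench slope deg [0.087 0.002] z@stand -0.0004771395628500435 65129
   plate slope [-0.004  0.129] 0.011618438607935669 4965
   post top [-0.0218 -0.1143  0.0718] 22
   chuck 760.80224609375 -199.30946350097656 79.83016204833984
side bench slope deg [-0.044  0.067] z@stand 0.002240733286080005 49897
   plate slope [-0.021 -0.046] 0.013873380496245147 2186
   post top [-0.0205 -0.1151  0.0736] 20
   chuck 759.7781982421875 -197.7337188720703 80.7497787475586
```

```bash
cat >> h.py <<'E'
RO=RO+RR.apply([-.0025,-.0022,-.0006])
def st():
    s=sensors.observe(); print('t %.1f w %.3f'%(s['t'],s['width']),'rail',torail(s['tool_pos']).round(1),'rot',(TR.inv()*R.from_quat(s['tool_rot'])).as_rotvec(degrees=True).round(1),'F rail',RR.inv().apply(s['contact_force']).round(1),'pos',np.round(s['tool_pos'],4))
E
python3 -c "
from h import *
plan([(TR,rail(273.5,.9,60),50),(TR,rail(273.5,.9,31),50)])"
```

```text
[[0.0, 0.0, -0.001],[-0.0074, 0.0086, 0.106],50] rows 2
[[0.0, 0.0, 0.0],[0.0, -0.0, 0.0387],50] rows 1
```

carry_out(plan=[[[0, 0, -0.001], [-0.0074, 0.0086, 0.106], 50], [[0, 0, -0.001], [-0.0074, 0.0086, 0.106], 50], [[0, 0, -0.001], [-0.0074, 0.0086, 0.106], 50], [[0, 0, -0.001], [-0.0074, 0.0086, 0.144], 50], [[0, 0, -0.001], [-0.0074, 0.0086, 0.144], 50]])

```text
t: 2.25
tool_pos: [0.5325, 0.1406, 0.1582]
tool_rot: [0.982, -0.066, -0.013, 0.174]
contact_force: [-1.0, -0.4, -0.0]
width: 0.498
```

carry_out(plan=[[[0, 0, 0], [0, 0, 0], 0], [[0, 0, 0], [0, 0, 0], 0], [[0, 0, 0], [0, 0, 0], 0], [[0, 0, 0], [0, 0, 0], 0], [[0, 0, 0], [0, 0, 0], 0]])

```text
t: 2.75
tool_pos: [0.5346, 0.1426, 0.1597]
tool_rot: [0.983, -0.065, -0.011, 0.172]
contact_force: [3.3, 2.1, 2.9]
width: 0.134
```

```bash
python3 -c "
from h import *
st(); c=cam('wrist'); save(c,'w2',(120,130,420,330),2)"
```

```text
t 2.8 w 0.134 rail [270.9   1.2  33.1] rot [ 0.1  0.1 -0.2] F rail [-1.3  3.   3.6] pos [0.5346 0.1426 0.1597]
```

View pics/w2.png

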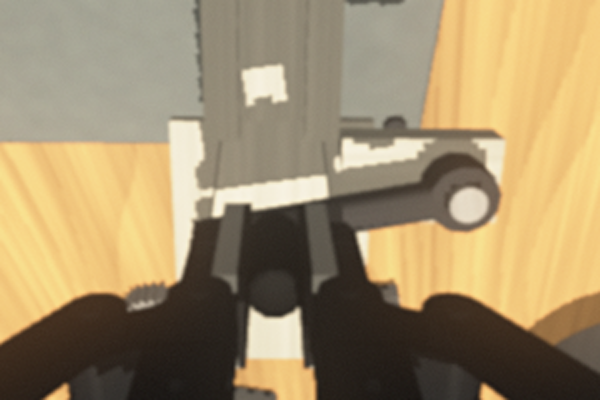

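carry_out(plan=[[[0, 0, 0], [0.0025, 0.011, 0], 0], [[0, 0, 0], [0.0073, 0.021, 0], 0], [[0, 0, 0], [0.013, 0.03, 0], 0], [[0, 0, 0], [0.02, 0.037, 0], 0], [[0, 0, 0], [0.02, 0.037, 0], 0]])

```text
t: 3.3
tool_pos: [0.5447, 0.112, 0.1703]
tool_rot: [0.982, -0.067, -0.013, 0.174]
contact_force: [-5.4, -1.7, 6.9]
width: 0.141
```

```bash
python3 -c "
from h import *
st()"
```

```text
t 3.3 w 0.141 rail [301.7  15.3  33.1] rot [-0.1 -0.1 -0.1] F rail [ 4.6 -5.1  5.6] pos [0.5447 0.112  0.1703]
```

carry_out(plan=[[[0, 0, 0], [0.011, 0.0085, 0], 0], [[0, 0, 0], [0.023, 0.015, 0], 0], [[0, 0, 0], [0.0365, 0.0185, 0], 0], [[0, 0, 0], [0.05, 0.0195, 0], 0], [[0, 0, 0], [0.056, 0.019, 0], 0]])

```text
t: 3.8
tool_pos: [0.5831, 0.0868, 0.1773]
tool_rot: [0.982, -0.069, -0.016, 0.178]
contact_force: [-11.6, -6.7, 16.2]
width: 0.14
```

carry_out(plan=[[[0, 0, 0], [0.0, 0.0, 0], 40], [[0, 0, 0], [0.0, 0.0, 0], 40], [[0, 0, 0], [0.0, 0.0, 0], 40], [[0, 0, 0], [0.0, 0.0, -0.15], 40], [[0, 0, 0], [0, 0, -0.15], 40]])

```text
t: 4.3
tool_pos: [0.5878, 0.1215, 0.271]
tool_rot: [0.981, -0.069, -0.018, 0.179]
contact_force: [1.4, 0.6, 0.3]
width: 0.402
```

```bash
cat > k.py <<'E'
from h import *
st()
c=cam('top'); w=cloud(c)
save(c,'rail1',(190,150,260,220),5)
m=((w[...,2]>.006)&(w[...,2]<.2)).astype(np.uint8); n,l,sst,_=cv2.connectedComponentsWithStats(m)
for i in range(1,n):
    p=w[l==i]
    if not(120<len(p)<420) or p[:,1].mean()>0.05 or np.percentile(p[:,2],98)>.06: continue
    r=cv2.minAreaRect((p[:,:2]*1000).astype(np.float32)); col=c['image'][l==i].mean(0).astype(int)
    t=''
    if np.percentile(p[:,2],98)>.03:
        d=(p[p[:,2]>.043].mean(0)-p[p[:,2]<.035].mean(0)); t='tall %.0f'%np.degrees(np.arctan2(d[1],d[0]))
        b=np.array(r[1]); an=r[2] if b[0]>b[1] else r[2]+90
        if np.cos(np.radians(an)-np.arctan2(d[1],d[0]))<0: an-=180
        t+=' phi %.1f'%an
    print(np.round(p.mean(0)*1000),'rect',np.round(r[0],1),np.round(r[1],1),t,'purple' if col[2]>1.4*col[1] else '')
E
python3 k.py
```

```text
t 4.3 w 0.402 rail [321.8  56.7 133. ] rot [-0.7 -0.7  0.1] F rail [-0.6  1.3  0.6] pos [0.5878 0.1215 0.271 ]
[ 725. -696.   12.] rect [ 721.  -691.1] [ 20.2 159.1]  
[ 562. -105.   40.] rect [ 561.6 -105.6] [59.8 26. ] tall 2 phi 4.2 
[ 552. -226.   39.] rect [ 553.3 -225.9] [58.6 28.3] tall -130 phi -134.7 
[ 553. -343.   38.] rect [ 553.7 -344.1] [60.5 26.1] tall -98 phi -104.0 
[ 458. -220.   39.] rect [ 457.8 -220.9] [28.2 59.8] tall -31 phi -22.0 
[ 436. -336.   15.] rect [ 435.7 -335.4] [62.3 62.6]  
[ 447. -438.   39.] rect [ 447.7 -443.3] [25.9 60.9] tall 103 phi 98.9 purple
[422. -92.  15.] rect [420.9 -92.9] [47.  43.4]  
[ 357. -231.   39.] rect [ 356.1 -234.2] [26.8 60.3] tall 104 phi 97.4 purple
```

View pics/rail1.png

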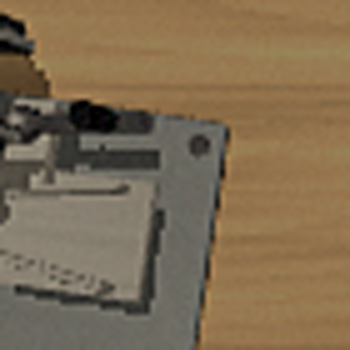

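```bash
cat >> h.py <<'E'
def pick(x,y,phi,n=3,off=14,z=22,hi=150,op=80):
    f=np.radians(phi); p=np.array([x+off*np.cos(f),y+off*np.sin(f),hi])/1000; D=down(phi)
    plan([(*mid((i+1)/n,D,p),op) for i in range(n)]+[(D,[p[0],p[1],z/1000],op)])
E
python3 -c "
from h import *
pick(560.5,-104.7,4,n=3)"
```

```text
[[0.027, 0.033, -0.186],[0.006, 0.0763, 0.0894],80] rows 5
[[0.027, 0.033, -0.186],[-0.0476, 0.0712, 0.0807],80] rows 5
[[0.027, 0.033, -0.186],[-0.0882, 0.0367, 0.0687],80] rows 5
[[0.0, -0.0, 0.0],[-0.0, -0.0, 0.1707],80] rows 3
```

carry_out(plan=[[[0.027, 0.033, -0.186], [0.006, 0.076, 0.07], 60], [[0.027, 0.033, -0.186], [0.006, 0.076, 0.07], 60], [[0.027, 0.033, -0.186], [0.006, 0.076, 0.09], 60], [[0.027, 0.033, -0.186], [0.006, 0.076, 0.09], 60], [[0.027, 0.033, -0.186], [0.006, 0.076, 0.09], 80]])

```text
t: 4.85
tool_pos: [0.5858, 0.0487, 0.236]
tool_rot: [0.966, 0.226, -0.008, 0.125]
contact_force: [0.2, 0.3, 0.4]
width: 0.749
```

carry_out(plan=[[[0.027, 0.033, -0.186], [-0.0476, 0.071, 0.081], 80], [[0.027, 0.033, -0.186], [-0.0476, 0.071, 0.081], 80], [[0.027, 0.033, -0.186], [-0.0476, 0.071, 0.081], 80], [[0.027, 0.033, -0.186], [-0.0476, 0.071, 0.081], 80], [[0.027, 0.033, -0.186], [-0.0476, 0.071, 0.081], 80]])

```text
t: 5.35
tool_pos: [0.5802, -0.0288, 0.1926]
tool_rot: [0.864, 0.498, -0.003, 0.066]
contact_force: [-0.4, -0.2, -0.8]
width: 0.798
```

carry_out(plan=[[[0.027, 0.033, -0.186], [-0.088, 0.037, 0.069], 80], [[0.027, 0.033, -0.186], [-0.088, 0.037, 0.069], 80], [[0.027, 0.033, -0.186], [-0.088, 0.037, 0.069], 80], [[0.027, 0.033, -0.186], [-0.088, 0.037, 0.069], 80], [[0.027, 0.033, -0.186], [-0.088, 0.037, 0.069], 80]])

```text
t: 5.85
tool_pos: [0.5745, -0.106, 0.1488]
tool_rot: [0.687, 0.727, 0.001, 0.0]
contact_force: [0.5, 0.5, 0.3]
width: 0.804
```

```bash
cat > l.py <<'E'
from h import *
import sys
x,y,phi=map(float,sys.argv[1:4]); st(); s=sensors.observe()
c=cam('wrist'); w=cloud(c)
T=R.from_quat(s['tool_rot']); B=T.apply([.0016,.0023,0])
m=((w[...,2]>.006)&(w[...,2]<.06)&(np.hypot(w[...,0]-x/1e3,w[...,1]-y/1e3)<.055)).astype(np.uint8); n,l,sst,cc=cv2.connectedComponentsWithStats(m)
i=1+np.argmax(sst[1:,4]); p=w[l==i]-B
q=p; r=cv2.minAreaRect((q[:,:2]*1000).astype(np.float32)); print('all rect -bias',r,len(p),'zmax',np.percentile(p[:,2],98))
q=p[(p[:,2]>.047)]; 
if len(q)>30: print('top step rect',cv2.minAreaRect((q[:,:2]*1000).astype(np.float32)))
print('tool xy',np.array(s['tool_pos'])*1000)
pick(x,y,phi,n=1,hi=22)
E
python3 l.py 560.5 -104.7 4
```

```text
t 5.8 w 0.804 rail [493.4  74.6 -59.6] rot [  14.5   17.7 -100. ] F rail [-0.4  0.4  0.4] pos [ 0.5745 -0.106   0.1488]
all rect -bias ((557.5701293945312, -108.68107604980469), (60.17372131347656, 25.879547119140625), 3.349853754043579) 2371 zmax 0.051290650525972106
top step rect ((571.5056762695312, -107.80436706542969), (32.305442810058594, 25.42685890197754), 3.187685012817383)
tool xy [ 574.53885486 -105.98199864  148.76847794]
[[0.0, -0.0, -0.004],[0.0025, -0.0004, 0.1692],80] rows 3
[[0.0, 0.0, 0.0],[-0.0, 0.0, -0.0],80] rows 1
```

carry_out(plan=[[[0, 0, 0], [-0.0013, -0.002, 0.1], 80], [[0, 0, 0], [-0.0013, -0.002, 0.169], 80], [[0, 0, 0], [-0.0013, -0.002, 0.169], 80], [[0, 0, 0], [-0.0013, -0.002, 0.169], 80], [[0, 0, 0], [-0.0013, -0.002, 0.169], 80]])

```text
t: 6.4
tool_pos: [0.5741, -0.1058, 0.0224]
tool_rot: [0.687, 0.727, 0.001, 0.0]
contact_force: [0.6, 0.0, 1.0]
width: 0.802
```

carry_out(plan=[[[0, 0, 0], [0, 0, 0], 0], [[0, 0, 0], [0, 0, 0], 0], [[0, 0, 0], [0, 0, 0], 0], [[0, 0, 0], [0, 0, 0], 0], [[0, 0, 0], [0, 0, 0], 0]])

```text
t: 6.9
tool_pos: [0.5754, -0.1057, 0.0243]
tool_rot: [0.687, 0.727, 0.002, 0.001]
contact_force: [-0.8, 1.5, 7.9]
width: 0.29
```

```bash
cat > w.py <<'E'
from h import *
import sys
st(); s=sensors.observe(); c=cam('wrist'); w=cloud(c)
t=R.from_quat(s['tool_rot']).inv().apply(w.reshape(-1,3)-s['tool_pos']).reshape(w.shape)*1000-[1.6,2.3,0]
# jaw in tool coords: tool y = jaw x ; tall top plane between the fingers
k=(abs(t[...,0])<12)&(abs(t[...,1])<60)&(t[...,2]<40)&(t[...,2]>-45)
for y0 in range(-58,30,4):
    a=t[k&(abs(t[...,1]-y0)<2)]
    if len(a)>3: print(y0,np.median(a[:,2]).round(1),len(a),end=' | ')
if len(sys.argv)>1: save(c,sys.argv[1])
E
python3 w.py w3
```

```text
t 6.9 w 0.290 rail [ 450.5   75.4 -176.4] rot [ 14.3  17.8 -99.9] F rail [ 1.4 -1.   7.8] pos [ 0.5754 -0.1057  0.0243]
-58 24.0 350 | -54 23.9 308 | -50 24.0 324 | -46 -0.1 850 | -42 -3.1 390 | -38 -3.0 378 | -34 -8.2 741 | -30 -14.0 406 | -26 -14.0 395 | -22 -14.0 408 | -18 -23.5 1004 | -14 -26.0 576 | -10 -26.1 516 | -6 -26.1 477 | -2 -26.1 477 | 2 -26.0 460 | 6 -25.9 424 | 10 -25.8 352 | 14 -25.0 22 |
```

View pics/w3.png

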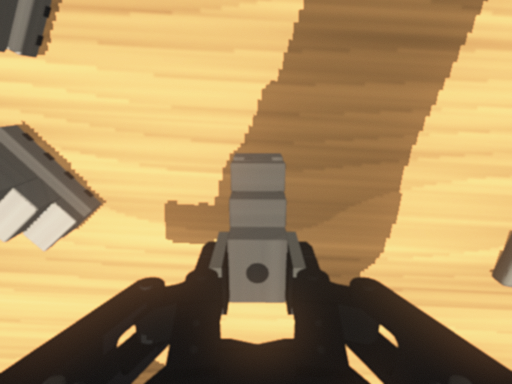

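```bash
cat >> h.py <<'E'
def bring(tx,n,tz=54,upz=.26):
    s=sensors.observe(); r,p=R.from_quat(s['tool_rot']),np.array(s['tool_pos'])
    u=np.array([p[0],p[1],upz]); g=rail(tx,0,tz+40); S=(r,u)
    plan([(r,u,0)]+[(*mid((i+1)/n,TR,g,S),0) for i in range(n)]+[(TR,rail(tx,0,tz),0)])
E
python3 -c "
from h import *
bring(306,3)"
```

```text
[[0.0, 0.0, 0.0],[0.0, 0.0014, -0.3143],0] rows 5
[[-0.027, -0.033, 0.185],[0.106, -0.0135, 0.0137],0] rows 4
[[-0.027, -0.033, 0.185],[0.0816, -0.0703, 0.0001],0] rows 4
[[-0.027, -0.033, 0.185],[0.0291, -0.1029, -0.0133],0] rows 4
[[-0.0, 0.0, -0.0],[0.0, -0.0, 0.0533],0] rows 1
```

carry_out(plan=[[[0, 0, 0], [0, 0.001, -0.06], 0], [[0, 0, 0], [0, 0.001, -0.314], 0], [[0, 0, 0], [0, 0.001, -0.314], 0], [[0, 0, 0], [0, 0.001, -0.314], 0], [[0, 0, 0], [0, 0.001, -0.314], 0]])

```text
t: 7.45
tool_pos: [0.5749, -0.1059, 0.2629]
tool_rot: [0.687, 0.726, 0.002, 0.002]
contact_force: [1.2, -1.4, -4.0]
width: 0.293
```

carry_out(plan=[[[-0.027, -0.033, 0.185], [0.106, -0.0135, -0.03], 0], [[-0.027, -0.033, 0.185], [0.106, -0.0135, -0.03], 0], [[-0.027, -0.033, 0.185], [0.106, -0.0135, -0.03], 0], [[-0.027, -0.033, 0.185], [0.106, -0.0135, -0.03], 0], [[-0.027, -0.033, 0.185], [0.106, -0.0135, -0.03], 0]])

```text
t: 7.95
tool_pos: [0.5592, -0.0258, 0.2851]
tool_rot: [0.865, 0.496, -0.002, 0.067]
contact_force: [-0.0, 0.6, -4.9]
width: 0.295
```

carry_out(plan=[[[-0.027, -0.033, 0.185], [0.082, -0.07, 0], 0], [[-0.027, -0.033, 0.185], [0.082, -0.07, 0], 0], [[-0.027, -0.033, 0.185], [0.082, -0.07, 0], 0], [[-0.027, -0.033, 0.185], [0.082, -0.07, 0], 0], [[-0.027, -0.033, 0.185], [0.082, -0.07, 0], 0]])

```text
t: 8.45
tool_pos: [0.5443, 0.0544, 0.2742]
tool_rot: [0.967, 0.222, -0.007, 0.127]
contact_force: [-0.6, 0.1, -3.8]
width: 0.295
```

carry_out(plan=[[[-0.027, -0.033, 0.185], [0.029, -0.103, 0], 0], [[-0.027, -0.033, 0.185], [0.029, -0.103, 0], 0], [[-0.027, -0.033, 0.185], [0.029, -0.103, 0], 0], [[-0.027, -0.033, 0.185], [0.029, -0.103, 0], 0], [[-0.027, -0.033, 0.185], [0.029, -0.103, 0], 0]])

```text
t: 8.95
tool_pos: [0.5303, 0.1316, 0.2532]
tool_rot: [0.982, -0.071, -0.01, 0.175]
contact_force: [0.9, 0.1, -3.5]
width: 0.29
```

```bash
cat > m.py <<'E'
from h import *
import sys
st(); s=sensors.observe(); c=cam('wrist'); w=cloud(c)
t=R.from_quat(s['tool_rot']).inv().apply(w.reshape(-1,3)-s['tool_pos']).reshape(w.shape)*1000-[1.6,2.3,0]
k=(abs(t[...,0])<12)&(abs(t[...,1])<60)&(t[...,2]<0)&(t[...,2]>-45)
for y0 in range(-58,30,4):
    a=t[k&(abs(t[...,1]-y0)<2)]
    if len(a)>3: print(y0,np.median(a[:,2]).round(1),end=' | ')
q=torail(w.reshape(-1,3)).reshape(w.shape)
for x0 in (150,180,210,230):
    k=(abs(q[...,0]-x0)<5)&(abs(q[...,1])<30)&(abs(q[...,2]-18)<4)
    if k.sum()>20: print('lip',x0,np.percentile(q[k][:,1],[1,99]).round(1),np.median(q[k][:,2]).round(1))
# jaw low step sides in rail frame
k=(q[...,2]>35)&(abs(q[...,1])<30)&(q[...,0]>240)&(q[...,0]<290)
for x0 in (256,262,270,280):
    kk=k&(abs(q[...,0]-x0)<4)
    if kk.sum()>20: print('jaw',x0,np.percentile(q[kk][:,1],[1,99]).round(1),np.percentile(q[kk][:,2],95).round(1))
if len(sys.argv)>2: save(c,sys.argv[2])
plan([(TR,rail(float(sys.argv[1]),0,54),0)])
E
python3 m.py 306 w4
```

```text
t 8.9 w 0.290 rail [313.7  -1.6 117. ] rot [-0.2  0.1  0.4] F rail [-1.4  0.9 -3.2] pos [0.5303 0.1316 0.2532]
-46 -2.5 | -42 -2.6 | -38 -2.6 | -34 -4.8 | -30 -13.5 | -26 -13.5 | -22 -13.5 | -18 -21.6 | -14 -25.5 | -10 -25.5 | -6 -25.7 | -2 -25.7 | 2 -25.5 | 6 -25.4 | 10 -25.4 | 14 -25.0 | lip 180 [-17.6  18.8] 17.9
lip 210 [-17.8  18.7] 18.0
lip 230 [-17.7  18.3] 17.9
jaw 270 [-13.6  11.6] 120.2
jaw 280 [-13.9  11.4] 130.3
[[0.001, -0.001, -0.002],[0.0018, -0.0112, 0.084],0] rows 2
```

View pics/w4.png

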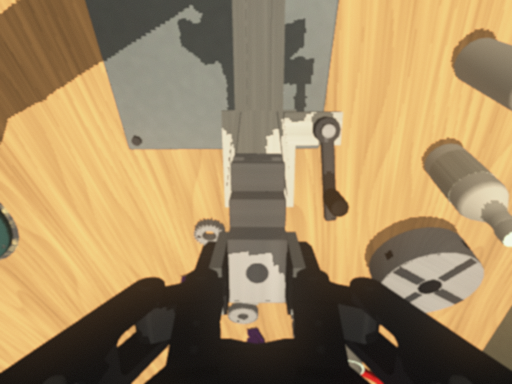

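carry_out(plan=[[[0.001, -0.001, -0.002], [0.002, -0.011, 0.084], 0], [[0.001, -0.001, -0.002], [0.002, -0.011, 0.084], 0], [[0.001, -0.001, -0.002], [0.002, -0.011, 0.084], 0], [[0.001, -0.001, -0.002], [0.002, -0.011, 0.084], 0], [[0.001, -0.001, -0.002], [0.002, -0.011, 0.112], 0]])

```text
t: 9.5
tool_pos: [0.5324, 0.1124, 0.1754]
tool_rot: [0.983, -0.067, -0.008, 0.171]
contact_force: [0.0, 0.9, -2.4]
width: 0.291
```

```bash
python3 m.py 306
```

```text
t 9.5 w 0.291 rail [304.7   3.1  37.5] rot [ 0.3  0.4 -0. ] F rail [-1.7 -0.1 -1.9] pos [0.5324 0.1124 0.1754]
-46 -2.6 | -42 -2.6 | -38 -2.6 | -34 -4.9 | -30 -13.6 | -26 -13.5 | -22 -13.5 | -18 -21.7 | -14 -25.5 | -10 -25.5 | -6 -25.6 | -2 -25.7 | 2 -25.5 | 6 -25.4 | 10 -25.4 | 14 -25.0 | lip 210 [-17.8  18.7] 17.9
lip 230 [-17.9  18.8] 18.0
jaw 262 [-9.3 15.9] 41.3
jaw 270 [-9.5 15.8] 41.5
jaw 280 [-9.5 15.9] 52.1
[[-0.0, -0.0, 0.0],[-0.0009, -0.0006, -0.0285],0] rows 1
```

carry_out(plan=[[[0, 0, 0], [-0.0005, 0, 0.008], 0], [[0, 0, 0], [-0.0005, 0, 0.008], 0], [[0, 0, 0], [-0.0005, 0, 0.008], 0], [[0, 0, 0], [-0.0005, 0, 0.008], 0], [[0, 0, 0], [-0.0005, 0, 0.008], 0]])

```text
t: 10.05
tool_pos: [0.5292, 0.1079, 0.1663]
tool_rot: [0.983, -0.067, -0.011, 0.173]
contact_force: [-0.2, 0.6, -3.7]
width: 0.292
```

```bash
python3 m.py 306
```

```text
t 10.1 w 0.292 rail [306.2   0.6  27.3] rot [ 0.1  0.1 -0. ] F rail [-1.8 -0.3 -3.3] pos [0.5292 0.1079 0.1663]
-46 -2.6 | -42 -2.8 | -38 -2.7 | -34 -5.2 | -30 -13.6 | -26 -13.6 | -22 -13.7 | -18 -21.5 | -14 -25.6 | -10 -25.6 | -6 -25.7 | -2 -25.7 | 2 -25.6 | 6 -25.5 | 10 -25.4 | 14 -25.0 | lip 210 [-17.8  18.8] 18.0
lip 230 [-17.7  18.8] 18.0
jaw 280 [-11.9  13.4] 41.8
[[-0.0, -0.0, 0.0],[-0.0006, -0.0004, -0.0359],0] rows 1
```

carry_out(plan=[[[0, 0, 0], [-0.0004, 0, 0.0043], 0], [[0, 0, 0], [-0.0004, 0, 0.0043], 0], [[0, 0, 0], [-0.0004, 0, 0.0043], 0], [[0, 0, 0], [-0.0004, -0.01, 0.0043], 0], [[0, 0, 0], [-0.0004, -0.02, 0.0043], 0]])

```text
t: 10.6
tool_pos: [0.5313, 0.1196, 0.1591]
tool_rot: [0.982, -0.068, -0.011, 0.173]
contact_force: [-0.7, -1.3, 6.0]
width: 0.294
```

```bash
python3 m.py 306
```

```text
t 10.6 w 0.294 rail [292.5   1.   24.6] rot [-0.   0.1  0. ] F rail [ 3.4 -0.5  5.2] pos [0.5313 0.1196 0.1591]
-46 -2.5 | -42 -2.7 | -38 -2.7 | -34 -4.9 | -30 -13.6 | -26 -13.5 | -22 -13.5 | -18 -21.8 | -14 -25.6 | -10 -25.6 | -6 -25.7 | -2 -25.8 | 2 -25.6 | 6 -25.5 | 10 -25.5 | 14 -25.1 | lip 180 [-17.6  18.8] 17.9
lip 210 [-17.8  18.9] 17.9
lip 230 [-17.8  18.7] 18.0
jaw 262 [-11.7  13.8] 39.0
jaw 270 [-18.   19.8] 119.5
jaw 280 [-23.6  25.6] 112.2
[[-0.0, -0.001, 0.0],[-0.001, 0.0204, -0.0392],0] rows 1
```

carry_out(plan=[[[0, 0, 0], [-0.0007, -0.012, 0], 0], [[0, 0, 0], [-0.0007, -0.024, 0], 0], [[0, 0, 0], [-0.0007, -0.036, 0], 0], [[0, 0, 0], [-0.0007, -0.048, 0], 0], [[0, 0, 0], [-0.0007, -0.06, 0], 0]])

```text
t: 11.15
tool_pos: [0.5366, 0.1641, 0.1428]
tool_rot: [0.983, -0.066, -0.011, 0.173]
contact_force: [-0.0, -1.0, 2.7]
width: 0.294
```

```bash
python3 m.py 306
```

```text
t 11.2 w 0.294 rail [2.448e+02 2.000e-01 2.460e+01] rot [ 0.   0.1 -0.1] F rail [1.9 0.1 2.2] pos [0.5366 0.1641 0.1428]
-46 -2.6 | -42 -2.7 | -38 -2.6 | -34 -5.1 | -30 -13.7 | -26 -13.5 | -22 -13.5 | -18 -21.6 | -14 -25.6 | -10 -25.6 | -6 -25.6 | -2 -25.7 | 2 -25.5 | 6 -25.5 | 10 -25.4 | 14 -25.1 | lip 150 [-17.6  19. ] 17.9
lip 180 [-17.8  18.9] 17.9
lip 210 [-17.9  18.8] 18.0
lip 230 [-18.1  18.8] 18.0
jaw 256 [-14.1  14.3] 62.5
jaw 262 [-12.4  12.6] 50.8
[[-0.001, -0.001, 0.001],[-0.0, 0.0842, -0.0393],0] rows 2
```

carry_out(plan=[[[0, 0, 0], [0, -0.027, 0], 0], [[0, 0, 0], [0, -0.054, 0], 0], [[0, 0, 0], [0, -0.081, 0], 0], [[0, 0, 0], [0, -0.108, 0], 0], [[0, 0, 0], [0, -0.135, 0], 0]])

```text
t: 11.7
tool_pos: [0.5491, 0.2624, 0.1067]
tool_rot: [0.983, -0.065, -0.011, 0.172]
contact_force: [-0.1, -0.4, 2.0]
width: 0.291
```

```bash
python3 m.py 60
```

```text
t 11.7 w 0.291 rail [139.4  -0.9  24.6] rot [ 0.1  0.1 -0.2] F rail [ 1.  -0.1  1.7] pos [0.5491 0.2624 0.1067]
-46 -2.4 | -42 -2.7 | -38 -2.6 | -34 -4.7 | -30 -13.6 | -26 -13.6 | -22 -13.5 | -18 -21.7 | -14 -25.6 | -10 -25.6 | -6 -25.6 | -2 -25.7 | 2 -25.5 | 6 -25.5 | 10 -25.4 | 14 -25.0 | lip 180 [-17.4  15.8] 17.9
[[-0.001, -0.002, 0.002],[0.0021, -0.1009, -0.0386],0] rows 2
```

carry_out(plan=[[[0, 0, 0], [0.0005, -0.025, 0], 0], [[0, 0, 0], [0.0005, -0.05, 0], 0], [[0, 0, 0], [0.0005, -0.075, 0], 0], [[0, 0, 0], [0.0005, -0.095, 0], 0], [[0, 0, 0], [0.0005, -0.1, 0], 0]])

```text
t: 12.25
tool_pos: [0.5595, 0.3373, 0.0792]
tool_rot: [0.983, -0.062, -0.009, 0.171]
contact_force: [2.9, -1.9, 1.3]
width: 0.289
```

carry_out(plan=[[[0, 0, 0], [0, -0.007, 0], 0], [[0, 0, 0], [0, -0.014, 0], 0], [[0, 0, 0], [0, -0.02, 0], 0], [[0, 0, 0], [0, -0.025, 0], 0], [[0, 0, 0], [0, -0.025, 0], 0]])

```text
t: 12.75
tool_pos: [0.5614, 0.3499, 0.0745]
tool_rot: [0.982, -0.064, -0.011, 0.176]
contact_force: [-3.1, -9.6, 10.2]
width: 0.293
```

```bash
python3 -c "
from h import *
st()"
```

```text
t 12.8 w 0.293 rail [45.3 -0.6 24.5] rot [-0.3  0.2 -0.4] F rail [12.8 -1.7  6.2] pos [0.5614 0.3499 0.0745]
```

carry_out(plan=[[[0, 0, 0], [0, 0, 0], 53], [[0, 0, 0], [0, 0, 0], 53], [[0, 0, 0], [0, 0, 0], 53], [[0, 0, 0], [0, 0, -0.08], 53], [[0, 0, 0], [0, 0, -0.2], 53]])

```text
t: 13.25
tool_pos: [0.5647, 0.3845, 0.1677]
tool_rot: [0.982, -0.064, -0.013, 0.177]
contact_force: [1.2, 1.3, -0.2]
width: 0.532
```

```bash
cat > n.py <<'E'
from h import *
import sys
exec(open('k.py').read().replace("save(c,'rail1',(190,150,260,220),5)",""))
q=torail(w.reshape(-1,3)).reshape(w.shape)
k=(abs(q[...,1])<10)&(q[...,2]>44)&(q[...,2]<54)&(q[...,0]>-20)&(q[...,0]<260); 
if k.any(): print('tall tops x',np.percentile(q[k][:,0],[1,99]),k.sum())
x,y,phi=map(float,sys.argv[1:4]); pick(x,y,phi,n=int(sys.argv[4]))
E
python3 n.py 552.5 -225.5 -135 4
```

```text
t 13.2 w 0.532 rail [ 44.6  -2.  123.9] rot [-0.4  0.  -0.4] F rail [-1.5  1.   0.3] pos [0.5647 0.3845 0.1677]
[ 725. -696.   12.] rect [ 720.8 -692.2] [ 22.1 159.4]  
[ 552. -226.   39.] rect [ 553.7 -226.3] [58.4 27.1] tall -130 phi -134.9 
[ 553. -343.   38.] rect [ 553.8 -344. ] [60.2 26.3] tall -97 phi -103.8 
[ 458. -220.   39.] rect [ 457.7 -221.4] [26.1 59.8] tall -30 phi -23.3 
[ 436. -336.   15.] rect [ 434.7 -336.2] [61.4 62. ]  
[ 447. -438.   39.] rect [ 447.7 -443.9] [26.  62.1] tall 103 phi 98.9 purple
[423. -92.  15.] rect [422.5 -92. ] [45.3 45.6]  
[ 357. -231.   39.] rect [ 356.5 -233.9] [27.9 60.6] tall 103 phi 97.8 purple
tall tops x [28.27749432 62.32432146] 79
[[0.026, -0.01, 0.052],[0.0178, 0.1931, 0.0788],80] rows 4
[[0.026, -0.01, 0.052],[0.0515, 0.1932, 0.0619],80] rows 4
[[0.026, -0.01, 0.052],[0.0841, 0.1865, 0.0443],80] rows 4
[[0.026, -0.01, 0.052],[0.1145, 0.1732, 0.0265],80] rows 4
[[-0.0, -0.0, -0.0],[-0.0, -0.0, 0.1707],80] rows 3
```

```bash
cat >> h.py <<'E'
def go(x,y,phi,n,off=14,hi=200,op=80,up=(.56,.32,.31)):
    f=np.radians(phi); p=np.array([x+off*np.cos(f),y+off*np.sin(f),hi])/1000; D=down(phi); S=(TR,np.array(up))
    plan([(TR,up,op)]+[(*mid((i+1)/n,D,p,S),op) for i in range(n)])
E
python3 -c "
from h import *
go(552.5,-225.5,-135,3)"
```

```text
[[-0.002, -0.004, 0.002],[0.0028, 0.1494, -0.134],80] rows 4
[[0.036, -0.012, 0.068],[0.026, 0.2141, 0.1299],80] rows 4
[[0.036, -0.012, 0.068],[0.0767, 0.2162, 0.1037],80] rows 4
[[0.036, -0.012, 0.068],[0.1254, 0.2046, 0.0762],80] rows 4
```

carry_out(plan=[[[-0.002, -0.004, 0.002], [0.003, 0.03, -0.134], 53], [[-0.002, -0.004, 0.002], [0.003, 0.149, -0.134], 53], [[-0.002, -0.004, 0.002], [0.003, 0.149, -0.134], 53], [[-0.002, -0.004, 0.002], [0.003, 0.149, -0.134], 53], [[-0.002, -0.004, 0.002], [0.003, 0.149, -0.134], 53]])

```text
t: 13.8
tool_pos: [0.5614, 0.3193, 0.313]
tool_rot: [0.983, -0.068, -0.011, 0.171]
contact_force: [-0.2, 1.0, -0.1]
width: 0.536
```

carry_out(plan=[[[0.036, -0.012, 0.068], [0.026, 0.214, 0.13], 53], [[0.036, -0.012, 0.068], [0.026, 0.214, 0.13], 53], [[0.036, -0.012, 0.068], [0.026, 0.214, 0.13], 53], [[0.036, -0.012, 0.068], [0.026, 0.214, 0.13], 53], [[0.036, -0.012, 0.068], [0.026, 0.214, 0.13], 53]])

```text
t: 14.3
tool_pos: [0.5543, 0.1286, 0.2729]
tool_rot: [0.977, -0.18, -0.009, 0.116]
contact_force: [0.3, -0.6, -0.6]
width: 0.53
```

carry_out(plan=[[[0.036, -0.012, 0.068], [0.077, 0.216, 0.104], 80], [[0.036, -0.012, 0.068], [0.077, 0.216, 0.104], 80], [[0.036, -0.012, 0.068], [0.077, 0.216, 0.104], 80], [[0.036, -0.012, 0.068], [0.077, 0.216, 0.104], 80], [[0.036, -0.012, 0.068], [0.077, 0.216, 0.104], 80]])

```text
t: 14.8
tool_pos: [0.5453, -0.0619, 0.2332]
tool_rot: [0.955, -0.289, -0.007, 0.06]
contact_force: [0.5, 0.1, -0.3]
width: 0.801
```

carry_out(plan=[[[0.036, -0.012, 0.068], [0.125, 0.205, 0.076], 80], [[0.036, -0.012, 0.068], [0.125, 0.205, 0.076], 80], [[0.036, -0.012, 0.068], [0.125, 0.205, 0.076], 80], [[0.036, -0.012, 0.068], [0.125, 0.205, 0.076], 80], [[0.036, -0.012, 0.068], [0.125, 0.205, 0.076], 80]])

```text
t: 15.3
tool_pos: [0.534, -0.2522, 0.1942]
tool_rot: [0.919, -0.394, -0.003, 0.003]
contact_force: [0.4, 0.3, 0.3]
width: 0.801
```

carry_out(plan=[[[0, 0, 0], [0, 0, 0.05], 80], [[0, 0, 0], [0, 0, 0.05], 80], [[0, 0, 0], [0, 0, 0.05], 80]])

```text
t: 15.6
tool_pos: [0.534, -0.25, 0.1554]
tool_rot: [0.92, -0.393, -0.005, 0.003]
contact_force: [0.3, 0.7, 0.7]
width: 0.795
```

```bash
python3 l.py 552.5 -225.5 -135
```

```text
t 15.6 w 0.795 rail [ 635.    54.1 -104. ] rot [18.9 -7.3 37.9] F rail [-0.5  0.2  0.9] pos [ 0.534  -0.25    0.1554]
all rect -bias ((552.8426513671875, -224.16432189941406), (59.993568420410156, 25.572359085083008), 43.5330696105957) 2287 zmax 0.05123693881183684
top step rect ((542.6165771484375, -233.70462036132812), (32.03158187866211, 25.465518951416016), 44.18197250366211)
tool xy [ 533.98146088 -250.01823787  155.42342467]
[[0.002, 0.002, -0.007],[-0.0065, -0.023, 0.1795],80] rows 3
[[0.0, -0.0, 0.0],[0.0, 0.0, -0.0],80] rows 1
```

carry_out(plan=[[[0.002, 0.002, 0], [-0.008, -0.0245, 0.08], 80], [[0.002, 0.002, 0], [-0.008, -0.0245, 0.1795], 80], [[0.002, 0.002, 0], [-0.008, -0.0245, 0.1795], 80], [[0.002, 0.002, 0], [-0.008, -0.0245, 0.1795], 80], [[0.002, 0.002, 0], [-0.008, -0.0245, 0.1795], 80]])

```text
t: 16.15
tool_pos: [0.5439, -0.2337, 0.0234]
tool_rot: [0.92, -0.392, 0.001, 0.001]
contact_force: [-0.0, -0.3, 0.5]
width: 0.801
```

carry_out(plan=[[[0, 0, 0], [0, 0, 0], 0], [[0, 0, 0], [0, 0, 0], 0], [[0, 0, 0], [0, 0, 0], 0], [[0, 0, 0], [0, 0, 0], 0], [[0, 0, 0], [0, 0, 0], 0]])

```text
t: 16.65
tool_pos: [0.5454, -0.2342, 0.0257]
tool_rot: [0.92, -0.393, 0.003, 0.001]
contact_force: [-0.6, 1.1, 7.1]
width: 0.296
```

```bash
python3 w.py; python3 -c "
from h import *
print();bring(306,2)"
```

```text
t 16.6 w 0.296 rail [ 574.4   63.2 -220. ] rot [19.2 -6.4 38. ] F rail [ 1.5 -0.8  7. ] pos [ 0.5454 -0.2342  0.0257]
-58 25.6 341 | -54 25.8 308 | -50 25.6 301 | -46 25.7 302 | -42 11.2 873 | -38 -1.3 391 | -34 -1.3 393 | -30 -1.9 602 | -26 -12.1 577 | -22 -12.4 406 | -18 -12.3 396 | -14 -19.3 1093 | -10 -24.5 477 | -6 -24.4 470 | -2 -24.5 462 | 2 -24.6 445 | 6 -24.5 425 | 10 -24.4 386 | 14 -24.3 386 | 18 -24.2 133 | 
[[0.0, 0.0, 0.0],[0.0018, -0.0004, -0.3124],0] rows 5
[[-0.053, 0.018, -0.106],[-0.182, -0.1618, 0.0199],0] rows 4
[[-0.053, 0.018, -0.106],[-0.1191, -0.2123, -0.0203],0] rows 4
[[0.0, 0.0, 0.0],[0.0, -0.0, 0.0533],0] rows 1
```

carry_out(plan=[[[0, 0, 0], [0.002, 0, -0.06], 0], [[0, 0, 0], [0.002, 0, -0.312], 0], [[0, 0, 0], [0.002, 0, -0.312], 0], [[0, 0, 0], [0.002, 0, -0.312], 0], [[0, 0, 0], [0.002, 0, -0.312], 0]])

```text
t: 17.2
tool_pos: [0.5453, -0.2349, 0.2634]
tool_rot: [0.92, -0.393, 0.004, 0.0]
contact_force: [0.8, -0.4, -2.9]
width: 0.294
```

carry_out(plan=[[[-0.053, 0.018, -0.106], [-0.182, -0.162, -0.02], 0], [[-0.053, 0.018, -0.106], [-0.182, -0.162, -0.02], 0], [[-0.053, 0.018, -0.106], [-0.182, -0.162, -0.02], 0], [[-0.053, 0.018, -0.106], [-0.182, -0.162, -0.02], 0], [[-0.053, 0.018, -0.106], [-0.182, -0.162, -0.02], 0]])

```text
t: 17.7
tool_pos: [0.5387, -0.045, 0.2781]
tool_rot: [0.97, -0.229, -0.002, 0.086]
contact_force: [0.3, 0.2, -3.8]
width: 0.294
```

carry_out(plan=[[[-0.053, 0.018, -0.106], [-0.119, -0.212, 0.0], 0], [[-0.053, 0.018, -0.106], [-0.119, -0.212, 0.0], 0], [[-0.053, 0.018, -0.106], [-0.119, -0.212, 0.0], 0], [[-0.053, 0.018, -0.106], [-0.119, -0.212, 0.0], 0], [[-0.053, 0.018, -0.106], [-0.119, -0.212, 0.0], 0]])

```text
t: 18.2
tool_pos: [0.528, 0.1417, 0.2466]
tool_rot: [0.984, -0.057, -0.008, 0.17]
contact_force: [0.5, -0.1, -2.7]
width: 0.292
```

```bash
python3 m.py 302
```

```text
t 18.2 w 0.292 rail [302.4  -5.3 114.1] rot [ 0.5  0.6 -1.1] F rail [-0.9  0.5 -2.6] pos [0.528  0.1417 0.2466]
-42 -1.0 | -38 -1.1 | -34 -1.0 | -30 -1.0 | -26 -11.1 | -22 -12.0 | -18 -12.0 | -14 -18.4 | -10 -24.1 | -6 -24.1 | -2 -24.2 | 2 -24.3 | 6 -24.1 | 10 -24.1 | 14 -24.0 | 18 -23.8 | lip 180 [-17.6  18.7] 17.9
lip 210 [-17.5  18.6] 17.9
lip 230 [-18.2  18.7] 17.9
jaw 262 [-18.7   6.2] 116.2
jaw 270 [-18.7   6.4] 116.3
jaw 280 [-18.5  12.4] 208.8
[[-0.002, -0.003, 0.005],[0.0046, -0.0056, 0.0794],0] rows 2
```

carry_out(plan=[[[-0.002, -0.003, 0.005], [0.005, -0.0056, 0.06], 0], [[-0.002, -0.003, 0.005], [0.005, -0.0056, 0.08], 0], [[-0.002, -0.003, 0.005], [0.005, -0.0056, 0.095], 0], [[-0.002, -0.003, 0.005], [0.005, -0.0056, 0.11], 0], [[-0.002, -0.003, 0.005], [0.005, -0.0056, 0.11], 0]])

```text
t: 18.75
tool_pos: [0.5296, 0.1115, 0.1679]
tool_rot: [0.982, -0.069, -0.012, 0.174]
contact_force: [0.4, -0.2, -1.9]
width: 0.292
```

```bash
python3 m.py 302
```

```text
t 18.8 w 0.292 rail [303.3   0.4  30. ] rot [-0.1 -0.1  0.2] F rail [-0.5  0.4 -1.8] pos [0.5296 0.1115 0.1679]
-42 -1.1 | -38 -1.0 | -34 -1.0 | -30 -1.1 | -26 -11.2 | -22 -12.0 | -18 -12.0 | -14 -18.6 | -10 -24.1 | -6 -24.1 | -2 -24.3 | 2 -24.3 | 6 -24.2 | 10 -24.0 | 14 -24.0 | 18 -23.9 | lip 210 [-17.8  18.8] 17.9
lip 230 [-17.9  18.8] 17.9
jaw 280 [-17.1  17.8] 124.9
[[0.0, -0.0, -0.001],[-0.0011, -0.0008, -0.0306],0] rows 1
```

carry_out(plan=[[[0, 0, 0], [-0.001, 0, 0.0065], 0], [[0, 0, 0], [-0.001, 0, 0.0065], 0], [[0, 0, 0], [-0.001, 0, 0.0065], 0], [[0, 0, 0], [-0.001, -0.015, 0.0065], 0], [[0, 0, 0], [-0.001, -0.03, 0.0065], 0]])

```text
t: 19.3
tool_pos: [0.5324, 0.1329, 0.1563]
tool_rot: [0.982, -0.069, -0.011, 0.173]
contact_force: [0.2, 0.5, -3.2]
width: 0.289
```

```bash
python3 m.py 302
```

```text
t 19.3 w 0.289 rail [279.    0.3  26.5] rot [-0.   0.   0.2] F rail [-1.6  0.2 -2.8] pos [0.5324 0.1329 0.1563]
-42 -0.9 | -38 -1.1 | -34 -1.0 | -30 -1.1 | -26 -11.1 | -22 -12.0 | -18 -12.0 | -14 -18.4 | -10 -24.1 | -6 -24.1 | -2 -24.3 | 2 -24.3 | 6 -24.3 | 10 -24.1 | 14 -24.0 | 18 -23.9 | lip 180 [-17.7  18.9] 17.9
lip 210 [-17.8  18.7] 17.9
lip 230 [-17.8  18.7] 17.9
jaw 256 [-17.8  17.2] 121.5
jaw 262 [-21.7  22.5] 120.4
jaw 270 [-28.6  28.5] 112.8
jaw 280 [-29.8  29.6] 80.4
[[-0.0, -0.0, 0.0],[0.0004, 0.0344, -0.0367],0] rows 1
```

carry_out(plan=[[[0, 0, 0], [0, -0.012, 0.0008], 0], [[0, 0, 0], [0, -0.024, 0.0008], 0], [[0, 0, 0], [0, -0.036, 0.0008], 0], [[0, 0, 0], [0, -0.048, 0.0008], 0], [[0, 0, 0], [0, -0.06, 0.0008], 0]])

```text
t: 19.85
tool_pos: [0.5381, 0.1781, 0.1392]
tool_rot: [0.983, -0.067, -0.011, 0.173]
contact_force: [-0.1, -0.5, -0.7]
width: 0.291
```

```bash
python3 -c "
from h import *
st()"
```

```text
t 19.9 w 0.291 rail [230.4  -0.3  26. ] rot [ 0.1  0.1 -0. ] F rail [ 0.2 -0.  -0.8] pos [0.5381 0.1781 0.1392]
```

carry_out(plan=[[[0, 0, 0], [0.0005, -0.025, 0], 0], [[0, 0, 0], [0.0005, -0.05, 0], 0], [[0, 0, 0], [0.0005, -0.075, 0], 0], [[0, 0, 0], [0.0005, -0.1, 0], 0], [[0, 0, 0], [0.0005, -0.125, 0], 0]])

```text
t: 20.35
tool_pos: [0.5504, 0.2672, 0.1064]
tool_rot: [0.983, -0.067, -0.011, 0.173]
contact_force: [-0.3, -0.2, -1.2]
width: 0.294
```

carry_out(plan=[[[0, 0, 0], [0.0004, -0.015, 0], 0], [[0, 0, 0], [0.0004, -0.025, 0], 0], [[0, 0, 0], [0.0004, -0.035, 0], 0], [[0, 0, 0], [0.0004, -0.045, 0], 0], [[0, 0, 0], [0.0004, -0.045, 0], 0]])

```text
t: 20.85
tool_pos: [0.5552, 0.299, 0.0947]
tool_rot: [0.983, -0.067, -0.011, 0.173]
contact_force: [0.7, 0.8, -1.8]
width: 0.288
```

```bash
python3 -c "
from h import *
st()"
```

```text
t 20.9 w 0.288 rail [100.4   0.2  25.9] rot [ 0.1  0.1 -0.1] F rail [-1.4  0.6 -1.4] pos [0.5552 0.299  0.0947]
```

No contact force yet, so I'll push a little further.

carry_out(plan=[[[0, 0, 0], [0, -0.004, 0], 0], [[0, 0, 0], [0, -0.008, 0], 0], [[0, 0, 0], [0, -0.011, 0], 0], [[0, 0, 0], [0, -0.011, 0], 0], [[0, 0, 0], [0, -0.011, 0], 0]])

```text
t: 21.35
tool_pos: [0.5555, 0.2994, 0.0948]
tool_rot: [0.981, -0.069, -0.014, 0.179]
contact_force: [-8.9, -13.8, 15.6]
width: 0.289
```

```bash
python3 -c "
from h import *
st()"
```

```text
t 21.4 w 0.289 rail [100.    0.4  26.1] rot [-0.6 -0.2  0.1] F rail [19.3 -6.9  9.6] pos [0.5555 0.2994 0.0948]
```

carry_out(plan=[[[0, 0, 0], [0, 0, 0], 53], [[0, 0, 0], [0, 0, 0], 53], [[0, 0, 0], [0, 0, 0], 53], [[0, 0, 0], [0, 0, -0.08], 53], [[0, 0, 0], [0, 0, -0.2], 53]])

```text
t: 21.85
tool_pos: [0.5598, 0.3343, 0.1879]
tool_rot: [0.981, -0.069, -0.015, 0.18]
contact_force: [1.5, -0.2, -0.1]
width: 0.535
```

```bash
sed -i '$d' n.py; sed -i 's/^x,y,phi=.*/x,y,phi=map(float,sys.argv[1:4]); go(x,y,phi,int(sys.argv[4]))/' n.py; cat n.py | tail -3; python3 n.py 552.8 -343.3 -104 4
```

```text
q=torail(w.reshape(-1,3)).reshape(w.shape)
k=(abs(q[...,1])<10)&(q[...,2]>44)&(q[...,2]<54)&(q[...,0]>-20)&(q[...,0]<260); 
if k.any(): print('tall tops x',np.percentile(q[k][:,0],[1,99]),k.sum())
t 21.9 w 0.535 rail [ 98.8  -0.  125.7] rot [-0.8 -0.3  0.1] F rail [-0.1  1.5 -0.1] pos [0.5598 0.3343 0.1879]
[ 725. -696.   12.] rect [ 721.3 -692.4] [ 23.2 159.7]  
[ 553. -343.   38.] rect [ 554.2 -344. ] [60.3 26.6] tall -99 phi -104.6 
[ 459. -220.   39.] rect [ 457.5 -221.5] [26.7 59.5] tall -31 phi -23.4 
[ 436. -336.   15.] rect [ 435.8 -335.3] [62.  61.9]  
[ 447. -438.   39.] rect [ 448.3 -447.6] [26.2 72. ] tall 101 phi 99.1 purple
[423. -92.  15.] rect [421.1 -92.8] [46.3 43.4]  
[ 357. -231.   38.] rect [ 357.7 -234.1] [29.9 61.2] tall 105 phi 97.6 purple
tall tops x [ 29.09401742 121.33442565] 162
```

```bash
echo 'x,y,phi=map(float,sys.argv[1:4]); go(x,y,phi,int(sys.argv[4]))' >> n.py; python3 -c "
from h import *
go(553,-343.3,-104.3,4)"
```

```text
[[-0.0, -0.002, -0.0],[0.0002, 0.078, -0.1312],80] rows 3
[[0.028, -0.002, 0.009],[0.0273, 0.1979, 0.1111],80] rows 4
[[0.028, -0.002, 0.009],[0.0335, 0.206, 0.0933],80] rows 4
[[0.028, -0.002, 0.009],[0.0397, 0.2123, 0.0749],80] rows 4
[[0.028, -0.002, 0.009],[0.046, 0.2168, 0.0559],80] rows 4
```

carry_out(plan=[[[0, -0.002, 0], [0, 0.02, -0.131], 53], [[0, -0.002, 0], [0, 0.078, -0.131], 53], [[0, -0.002, 0], [0, 0.078, -0.131], 53], [[0, -0.002, 0], [0, 0.078, -0.131], 53], [[0, -0.002, 0], [0, 0.078, -0.131], 53]])

```text
t: 22.4
tool_pos: [0.5598, 0.3205, 0.31]
tool_rot: [0.983, -0.068, -0.012, 0.172]
contact_force: [-0.4, -0.1, -0.6]
width: 0.532
```

carry_out(plan=[[[0.028, -0.002, 0.009], [0.027, 0.198, 0.111], 53], [[0.028, -0.002, 0.009], [0.027, 0.198, 0.111], 53], [[0.028, -0.002, 0.009], [0.027, 0.198, 0.111], 53], [[0.028, -0.002, 0.009], [0.027, 0.198, 0.111], 53], [[0.028, -0.002, 0.009], [0.027, 0.198, 0.111], 53]])

```text
t: 22.9
tool_pos: [0.556, 0.1475, 0.2805]
tool_rot: [0.988, -0.085, -0.011, 0.13]
contact_force: [0.2, -0.1, -0.2]
width: 0.533
```

carry_out(plan=[[[0.028, -0.002, 0.009], [0.0335, 0.206, 0.093], 53], [[0.028, -0.002, 0.009], [0.0335, 0.206, 0.093], 53], [[0.028, -0.002, 0.009], [0.0335, 0.206, 0.093], 53], [[0.028, -0.002, 0.009], [0.0335, 0.206, 0.093], 53], [[0.028, -0.002, 0.009], [0.0335, 0.206, 0.093], 53]])

```text
t: 23.4
tool_pos: [0.5515, -0.0244, 0.2519]
tool_rot: [0.991, -0.102, -0.01, 0.087]
contact_force: [0.5, 0.3, -0.2]
width: 0.531
```

carry_out(plan=[[[0.028, -0.002, 0.009], [0.04, 0.212, 0.075], 80], [[0.028, -0.002, 0.009], [0.04, 0.212, 0.075], 80], [[0.028, -0.002, 0.009], [0.04, 0.212, 0.075], 80], [[0.028, -0.002, 0.009], [0.04, 0.212, 0.075], 80], [[0.028, -0.002, 0.009], [0.04, 0.212, 0.075], 80]])

```text
t: 23.9
tool_pos: [0.5468, -0.1954, 0.2229]
tool_rot: [0.992, -0.118, -0.008, 0.044]
contact_force: [-0.1, 0.3, 0.4]
width: 0.799
```

carry_out(plan=[[[0.028, -0.002, 0.009], [0.046, 0.216, 0.056], 80], [[0.028, -0.002, 0.009], [0.046, 0.216, 0.056], 80], [[0.028, -0.002, 0.009], [0.046, 0.216, 0.056], 80], [[0.028, -0.002, 0.009], [0.046, 0.216, 0.056], 80], [[0.028, -0.002, 0.009], [0.046, 0.216, 0.056], 80]])

```text
t: 24.4
tool_pos: [0.5415, -0.3651, 0.1936]
tool_rot: [0.991, -0.134, -0.006, 0.0]
contact_force: [0.1, -0.3, 0.1]
width: 0.801
```

carry_out(plan=[[[0, 0, 0], [0, 0, 0.055], 80], [[0, 0, 0], [0, 0, 0.055], 80], [[0, 0, 0], [0, 0, 0.055], 80]])

```text
t: 24.7
tool_pos: [0.5423, -0.3618, 0.1517]
tool_rot: [0.991, -0.132, -0.007, -0.001]
contact_force: [-0.0, -0.4, 1.2]
width: 0.802
```

```bash
python3 l.py 553 -343.3 -104.3
```

```text
t 24.7 w 0.802 rail [ 736.7   77.6 -145. ] rot [20.  -2.1  7.1] F rail [0.8 0.  1. ] pos [ 0.5423 -0.3618  0.1517]
all rect -bias ((550.9262084960938, -342.5732421875), (60.54751968383789, 25.840147018432617), 75.91580963134766) 2315 zmax 0.05121496620431649
top step rect ((547.2271728515625, -355.9891357421875), (32.72230911254883, 25.194486618041992), 75.92188262939453)
tool xy [ 542.33427751 -361.7810632   151.66806639]
[[0.0, 0.004, -0.005],[0.0087, -0.0105, 0.1747],80] rows 3
[[-0.0, -0.0, 0.0],[0.0, -0.0, -0.0],80] rows 1
```

carry_out(plan=[[[0, 0.004, -0.006], [0.0054, -0.011, 0.08], 80], [[0, 0.004, -0.006], [0.0054, -0.011, 0.1745], 80], [[0, 0.004, -0.006], [0.0054, -0.011, 0.1745], 80], [[0, 0.004, -0.006], [0.0054, -0.011, 0.1745], 80], [[0, 0.004, -0.006], [0.0054, -0.011, 0.1745], 80]])

```text
t: 25.25
tool_pos: [0.5489, -0.356, 0.0241]
tool_rot: [0.992, -0.122, 0.001, 0.001]
contact_force: [0.5, -0.1, 0.3]
width: 0.8
```

carry_out(plan=[[[0, 0, 0], [0, 0, 0], 0], [[0, 0, 0], [0, 0, 0], 0], [[0, 0, 0], [0, 0, 0], 0], [[0, 0, 0], [0, 0, 0], 0], [[0, 0, 0], [0, 0, 0], 0]])

```text
t: 25.75
tool_pos: [0.55, -0.3567, 0.0264]
tool_rot: [0.992, -0.122, 0.003, 0.001]
contact_force: [-1.2, 1.7, 7.4]
width: 0.293
```

```bash
python3 w.py; python3 -c "
from h import *
print();bring(304,3)"
```

```text
t 25.8 w 0.293 rail [ 688.1   84.5 -260.7] rot [19.8 -0.8  6.2] F rail [ 1.1 -1.4  7.5] pos [ 0.55   -0.3567  0.0264]
-58 26.2 346 | -54 26.3 302 | -50 26.2 301 | -46 26.1 349 | -42 1.6 827 | -38 -0.7 385 | -34 -0.7 377 | -30 -6.2 759 | -26 -11.7 412 | -22 -11.8 396 | -18 -11.8 464 | -14 -22.3 1026 | -10 -23.8 478 | -6 -23.8 470 | -2 -23.9 459 | 2 -23.9 432 | 6 -23.7 426 | 10 -23.7 393 | 14 -23.6 330 | 18 -22.5 5 | 
[[0.0, 0.0, 0.0],[0.0018, 0.0007, -0.3115],0] rows 5
[[-0.037, 0.001, -0.012],[-0.0606, -0.209, 0.0133],0] rows 4
[[-0.037, 0.001, -0.012],[-0.053, -0.2112, -0.0112],0] rows 4
[[-0.037, 0.001, -0.012],[-0.0453, -0.2103, -0.0358],0] rows 4
[[0.0, 0.0, -0.0],[-0.0, -0.0, 0.0533],0] rows 1
```

carry_out(plan=[[[0, 0, 0], [0.002, 0, -0.06], 0], [[0, 0, 0], [0.002, 0, -0.31], 0], [[0, 0, 0], [0.002, 0, -0.31], 0], [[0, 0, 0], [0.002, 0, -0.31], 0], [[0, 0, 0], [0.002, 0, -0.31], 0]])

```text
t: 26.3
tool_pos: [0.5503, -0.3566, 0.2628]
tool_rot: [0.992, -0.123, 0.004, 0.002]
contact_force: [-0.7, -0.2, -2.0]
width: 0.295
```

carry_out(plan=[[[-0.037, 0.001, -0.012], [-0.06, -0.209, -0.02], 0], [[-0.037, 0.001, -0.012], [-0.06, -0.209, -0.02], 0], [[-0.037, 0.001, -0.012], [-0.06, -0.209, -0.02], 0], [[-0.037, 0.001, -0.012], [-0.06, -0.209, -0.02], 0], [[-0.037, 0.001, -0.012], [-0.06, -0.209, -0.02], 0]])

```text
t: 26.8
tool_pos: [0.5451, -0.1898, 0.2773]
tool_rot: [0.993, -0.101, -0.001, 0.059]
contact_force: [-0.2, -0.7, -4.1]
width: 0.287
```

carry_out(plan=[[[-0.037, 0.001, -0.012], [-0.053, -0.211, -0.011], 0], [[-0.037, 0.001, -0.012], [-0.053, -0.211, -0.011], 0], [[-0.037, 0.001, -0.012], [-0.053, -0.211, -0.011], 0], [[-0.037, 0.001, -0.012], [-0.053, -0.211, -0.011], 0], [[-0.037, 0.001, -0.012], [-0.053, -0.211, -0.011], 0]])

```text
t: 27.3
tool_pos: [0.5382, -0.0246, 0.266]
tool_rot: [0.99, -0.08, -0.007, 0.116]
contact_force: [1.0, -0.4, -3.7]
width: 0.29
```

carry_out(plan=[[[-0.037, 0.001, -0.012], [-0.045, -0.21, -0.018], 0], [[-0.037, 0.001, -0.012], [-0.045, -0.21, -0.018], 0], [[-0.037, 0.001, -0.012], [-0.045, -0.21, -0.018], 0], [[-0.037, 0.001, -0.012], [-0.045, -0.21, -0.018], 0], [[-0.037, 0.001, -0.012], [-0.045, -0.21, -0.018], 0]])

```text
t: 27.8
tool_pos: [0.5304, 0.1361, 0.2418]
tool_rot: [0.983, -0.06, -0.012, 0.174]
contact_force: [-0.1, -1.1, -3.2]
width: 0.287
```

```bash
python3 m.py 304
```

```text
t 27.8 w 0.287 rail [305.6  -2.2 107.8] rot [-0.   0.1 -0.9] F rail [-0.1  0.  -3.4] pos [0.5304 0.1361 0.2418]
-42 -0.6 | -38 -0.7 | -34 -0.6 | -30 -6.8 | -26 -11.5 | -22 -11.5 | -18 -11.5 | -14 -22.0 | -10 -23.5 | -6 -23.5 | -2 -23.5 | 2 -23.6 | 6 -23.4 | 10 -23.5 | 14 -23.2 | lip 180 [-17.8  18.9] 17.9
lip 210 [-18.   18.7] 18.0
lip 230 [-18.1  18.4] 17.9
jaw 262 [-15.6   9.4] 108.7
jaw 270 [-15.5   9.6] 109.3
jaw 280 [-15.3  10. ] 120.0
[[0.001, -0.001, 0.004],[0.002, -0.0056, 0.0712],0] rows 2
```

carry_out(plan=[[[0.001, -0.001, 0.004], [0.0025, -0.005, 0.05], 0], [[0.001, -0.001, 0.004], [0.0025, -0.005, 0.07], 0], [[0.001, -0.001, 0.004], [0.0025, -0.005, 0.09], 0], [[0.001, -0.001, 0.004], [0.0025, -0.005, 0.102], 0], [[0.001, -0.001, 0.004], [0.0025, -0.005, 0.102], 0]])

```text
t: 28.35
tool_pos: [0.5294, 0.1074, 0.1688]
tool_rot: [0.982, -0.07, -0.013, 0.174]
contact_force: [-0.2, -0.6, -2.7]
width: 0.293
```

```bash
python3 m.py 304
```

```text
t 28.4 w 0.293 rail [307.4   0.8  29.4] rot [-0.1 -0.2  0.3] F rail [-0.3 -0.1 -2.8] pos [0.5294 0.1074 0.1688]
-42 -0.6 | -38 -0.6 | -34 -0.6 | -30 -6.8 | -26 -11.4 | -22 -11.4 | -18 -11.5 | -14 -22.0 | -10 -23.5 | -6 -23.5 | -2 -23.6 | 2 -23.6 | 6 -23.5 | 10 -23.4 | 14 -23.2 | 18 -22.3 | lip 210 [-17.7  18.9] 18.0
lip 230 [-17.8  18.7] 18.0
jaw 280 [-11.7  13.6] 41.6
[[-0.0, 0.001, -0.001],[-0.0015, -0.0033, -0.0313],0] rows 1
```

carry_out(plan=[[[0, 0, 0], [-0.0008, 0, 0.0055], 0], [[0, 0, 0], [-0.0008, 0, 0.0055], 0], [[0, 0, 0], [-0.0008, 0, 0.0055], 0], [[0, 0, 0], [-0.0008, -0.015, 0.0055], 0], [[0, 0, 0], [-0.0008, -0.03, 0.0055], 0]])

```text
t: 28.9
tool_pos: [0.5323, 0.1294, 0.1579]
tool_rot: [0.982, -0.069, -0.012, 0.173]
contact_force: [-0.6, 0.5, -2.6]
width: 0.29
```

```bash
python3 m.py 304
```

```text
t 28.9 w 0.290 rail [282.8   0.6  26.8] rot [ 0.1 -0.1  0.2] F rail [-1.3 -0.6 -2.3] pos [0.5323 0.1294 0.1579]
-42 -0.7 | -38 -0.6 | -34 -0.6 | -30 -6.9 | -26 -11.4 | -22 -11.5 | -18 -11.6 | -14 -22.1 | -10 -23.5 | -6 -23.4 | -2 -23.6 | 2 -23.6 | 6 -23.4 | 10 -23.4 | 14 -23.3 | 18 -22.3 | lip 180 [-17.7  18.9] 17.9
lip 210 [-17.9  18.9] 17.9
lip 230 [-17.8  18.7] 18.0
jaw 256 [-11.9  13.4] 39.1
jaw 262 [-19.3  20.9] 121.4
jaw 270 [-23.5  25.2] 114.7
jaw 280 [-29.7  29.8] 80.7
[[-0.001, 0.0, -0.0],[-0.0002, 0.032, -0.0363],0] rows 1
```

carry_out(plan=[[[0, 0, 0], [-0.0002, -0.012, 0.0005], 0], [[0, 0, 0], [-0.0002, -0.024, 0.0005], 0], [[0, 0, 0], [-0.0002, -0.036, 0.0005], 0], [[0, 0, 0], [-0.0002, -0.048, 0.0005], 0], [[0, 0, 0], [-0.0002, -0.06, 0.0005], 0]])

```text
t: 29.45
tool_pos: [0.5381, 0.1746, 0.1412]
tool_rot: [0.983, -0.068, -0.012, 0.172]
contact_force: [-0.3, -0.3, 0.7]
width: 0.291
```

carry_out(plan=[[[0, 0, 0], [0.0002, -0.02, 0], 0], [[0, 0, 0], [0.0002, -0.04, 0], 0], [[0, 0, 0], [0.0002, -0.058, 0], 0], [[0, 0, 0], [0.0002, -0.068, 0], 0], [[0, 0, 0], [0.0002, -0.075, 0], 0]])

```text
t: 29.95
tool_pos: [0.5453, 0.2279, 0.1216]
tool_rot: [0.983, -0.067, -0.012, 0.172]
contact_force: [-0.6, -0.1, -0.4]
width: 0.294
```

```bash
python3 -c "
from h import *
st()"
```

```text
t 29.9 w 0.294 rail [1.771e+02 1.000e-01 2.660e+01] rot [ 0.1 -0.1 -0. ] F rail [ 0.  -0.6 -0.4] pos [0.5453 0.2279 0.1216]
```

carry_out(plan=[[[0, 0, 0], [0, -0.008, 0], 0], [[0, 0, 0], [0, -0.014, 0], 0], [[0, 0, 0], [0, -0.019, 0], 0], [[0, 0, 0], [0, -0.024, 0], 0], [[0, 0, 0], [0, -0.027, 0], 0]])

```text
t: 30.45
tool_pos: [0.5473, 0.2418, 0.1165]
tool_rot: [0.982, -0.069, -0.014, 0.177]
contact_force: [-6.8, -12.3, 15.9]
width: 0.292
```

```bash
python3 -c "
from h import *
st()"
```

```text
t 30.4 w 0.292 rail [162.1   0.2  26.6] rot [-0.4 -0.2  0.1] F rail [17.8 -5.  10.5] pos [0.5473 0.2418 0.1165]
```

carry_out(plan=[[[0, 0, 0], [0, 0, 0], 53], [[0, 0, 0], [0, 0, 0], 53], [[0, 0, 0], [0, 0, 0], 53], [[0, 0, 0], [0, 0, -0.08], 53], [[0, 0, 0], [0, 0, -0.2], 53]])

```text
t: 30.95
tool_pos: [0.5517, 0.2763, 0.21]
tool_rot: [0.982, -0.068, -0.015, 0.178]
contact_force: [-0.4, 0.3, -0.4]
width: 0.532
```

```bash
python3 n.py 456.5 -220.8 -23.3 3; python3 -c "
from h import *
go(456.5,-220.8,-23.3,3,up=(.55,.25,.31))"
```

```text
t 30.9 w 0.532 rail [161.4  -0.2 126.5] rot [-0.6 -0.4  0.1] F rail [-0.3 -0.5 -0.3] pos [0.5517 0.2763 0.21  ]
[ 725. -696.   12.] rect [ 721.2 -691.9] [ 21.4 161.8]  
[ 459. -221.   39.] rect [ 459.5 -222.3] [26.6 63.8] tall -29 phi -22.4 
[ 436. -336.   15.] rect [ 434.8 -336.6] [61.8 61.6]  
[ 447. -438.   38.] rect [ 447.8 -444.2] [26.  61.9] tall 104 phi 98.8 purple
[422. -92.  15.] rect [422.5 -90.6] [45.5 48.3]  
[ 357. -231.   39.] rect [ 356.3 -234.4] [26.3 60.6] tall 105 phi 97.8 purple
tall tops x [ 48.18038938 180.45968893] 201
[[-0.001, -0.002, -0.0],[-0.0002, -0.0061, -0.1309],80] rows 2
[[0.032, 0.024, -0.137],[-0.0068, 0.2145, 0.1301],80] rows 4
[[0.032, 0.024, -0.137],[-0.1066, 0.2016, 0.1047],80] rows 4
[[0.032, 0.024, -0.137],[-0.1894, 0.1462, 0.0757],80] rows 4
[[-0.001, -0.002, -0.0],[-0.0008, 0.0826, -0.0989],80] rows 2
[[0.032, 0.024, -0.137],[-0.0066, 0.185, 0.1193],80] rows 4
[[0.032, 0.024, -0.137],[-0.0933, 0.1741, 0.0974],80] rows 4
[[0.032, 0.024, -0.137],[-0.1653, 0.1263, 0.0722],80] rows 4
```

carry_out(plan=[[[-0.001, -0.002, 0], [-0.001, 0.01, -0.09], 53], [[-0.001, -0.002, 0], [-0.001, 0.083, -0.099], 53], [[-0.001, -0.002, 0], [-0.001, 0.083, -0.099], 53], [[-0.001, -0.002, 0], [-0.001, 0.083, -0.099], 53], [[-0.001, -0.002, 0], [-0.001, 0.083, -0.099], 53]])

```text
t: 31.5
tool_pos: [0.5492, 0.2502, 0.3088]
tool_rot: [0.982, -0.068, -0.013, 0.173]
contact_force: [-0.9, -0.5, 0.2]
width: 0.534
```

carry_out(plan=[[[0.032, 0.024, -0.137], [-0.0066, 0.185, 0.119], 53], [[0.032, 0.024, -0.137], [-0.0066, 0.185, 0.119], 53], [[0.032, 0.024, -0.137], [-0.0066, 0.185, 0.119], 53], [[0.032, 0.024, -0.137], [-0.0066, 0.185, 0.119], 53], [[0.032, 0.024, -0.137], [-0.0066, 0.185, 0.119], 53]])

```text
t: 32.0
tool_pos: [0.5206, 0.089, 0.2704]
tool_rot: [0.982, 0.147, -0.012, 0.12]
contact_force: [0.5, 0.5, 1.0]
width: 0.528
```

carry_out(plan=[[[0.032, 0.024, -0.137], [-0.093, 0.174, 0.097], 80], [[0.032, 0.024, -0.137], [-0.093, 0.174, 0.097], 80], [[0.032, 0.024, -0.137], [-0.093, 0.174, 0.097], 80], [[0.032, 0.024, -0.137], [-0.093, 0.174, 0.097], 80], [[0.032, 0.024, -0.137], [-0.093, 0.174, 0.097], 80]])

```text
t: 32.5
tool_pos: [0.4914, -0.0737, 0.2324]
tool_rot: [0.933, 0.354, -0.01, 0.06]
contact_force: [0.2, 0.2, -0.3]
width: 0.795
```

carry_out(plan=[[[0.032, 0.024, -0.137], [-0.165, 0.126, 0.072], 80], [[0.032, 0.024, -0.137], [-0.165, 0.126, 0.072], 80], [[0.032, 0.024, -0.137], [-0.165, 0.126, 0.072], 80], [[0.032, 0.024, -0.137], [-0.165, 0.126, 0.072], 80], [[0.032, 0.024, -0.137], [-0.165, 0.126, 0.072], 80]])

```text
t: 33.0
tool_pos: [0.4629, -0.2339, 0.1946]
tool_rot: [0.838, 0.546, -0.006, -0.004]
contact_force: [-0.2, 0.1, 0.4]
width: 0.801
```

carry_out(plan=[[[0, 0, 0], [0, 0, 0.055], 80], [[0, 0, 0], [0, 0, 0.055], 80], [[0, 0, 0], [0, 0, 0.055], 80]])

```text
t: 33.3
tool_pos: [0.463, -0.2317, 0.1525]
tool_rot: [0.837, 0.547, -0.007, -0.006]
contact_force: [0.7, -1.0, 0.5]
width: 0.8
```

```bash
python3 l.py 456.5 -220.8 -23.3
```

```text
t 33.3 w 0.800 rail [ 626.   -18.7 -103.9] rot [ 17.7  12.  -73.5] F rail [1.  0.8 0.2] pos [ 0.463  -0.2317  0.1525]
all rect -bias ((452.897216796875, -223.40386962890625), (25.916099548339844, 60.38131332397461), 66.46611785888672) 2263 zmax 0.05129850854196414
top step rect ((465.6777648925781, -228.75770568847656), (25.429187774658203, 32.572349548339844), 65.9444580078125)
tool xy [ 463.04375646 -231.65522538  152.47673948]
[[-0.005, 0.002, -0.002],[0.0111, 0.0063, 0.1754],80] rows 3
[[-0.0, -0.0, 0.0],[0.0, -0.0, -0.0],80] rows 1
```

carry_out(plan=[[[-0.005, 0.002, 0.0], [0.007, 0.004, 0.08], 80], [[-0.005, 0.002, 0.0], [0.007, 0.004, 0.175], 80], [[-0.005, 0.002, 0.0], [0.007, 0.004, 0.175], 80], [[-0.005, 0.002, 0.0], [0.007, 0.004, 0.175], 80], [[-0.005, 0.002, 0.0], [0.007, 0.004, 0.175], 80]])

```text
t: 33.85
tool_pos: [0.4682, -0.2282, 0.0238]
tool_rot: [0.837, 0.547, 0.001, 0.001]
contact_force: [0.2, -0.3, 0.6]
width: 0.801
```

carry_out(plan=[[[0, 0, 0], [0, 0, 0], 0], [[0, 0, 0], [0, 0, 0], 0], [[0, 0, 0], [0, 0, 0], 0], [[0, 0, 0], [0, 0, 0], 0], [[0, 0, 0], [0, 0, 0], 0]])

```text
t: 34.35
tool_pos: [0.4696, -0.2285, 0.0257]
tool_rot: [0.837, 0.547, 0.002, 0.002]
contact_force: [-0.5, 1.8, 8.3]
width: 0.298
```

```bash
python3 w.py; python3 -c "
from h import *
print();bring(306,3)"
```

```text
t 34.4 w 0.298 rail [ 578.9  -12.6 -221.6] rot [ 16.9  13.2 -73.4] F rail [ 1.2 -0.7  8.4] pos [ 0.4696 -0.2285  0.0257]
-58 25.3 342 | -54 25.3 316 | -50 25.3 303 | -46 2.9 829 | -42 -1.7 387 | -38 -1.6 369 | -34 -5.4 722 | -30 -12.6 404 | -26 -12.6 395 | -22 -12.5 375 | -18 -21.4 992 | -14 -24.6 561 | -10 -24.6 519 | -6 -24.7 479 | -2 -24.7 464 | 2 -24.6 453 | 6 -24.5 444 | 10 -24.4 358 | 14 -23.9 57 | 
[[0.0, 0.0, 0.0],[0.0004, 0.0019, -0.3124],0] rows 5
[[-0.031, -0.025, 0.136],[0.1573, -0.0387, 0.0138],0] rows 3
[[-0.031, -0.025, 0.136],[0.1274, -0.101, -0.0043],0] rows 3
[[-0.031, -0.025, 0.136],[0.0733, -0.1431, -0.0244],0] rows 3
[[0.0, 0.0, 0.0],[0.0, -0.0, 0.0533],0] rows 1
```

carry_out(plan=[[[0, 0, 0], [0, 0.002, -0.06], 0], [[0, 0, 0], [0, 0.002, -0.312], 0], [[0, 0, 0], [0, 0.002, -0.312], 0], [[0, 0, 0], [0, 0.002, -0.312], 0], [[0, 0, 0], [0, 0.002, -0.312], 0]])

```text
t: 34.9
tool_pos: [0.4694, -0.2289, 0.2631]
tool_rot: [0.837, 0.547, 0.003, 0.003]
contact_force: [0.6, -0.3, -4.4]
width: 0.294
```

carry_out(plan=[[[-0.031, -0.025, 0.136], [0.157, -0.039, -0.02], 0], [[-0.031, -0.025, 0.136], [0.157, -0.039, -0.02], 0], [[-0.031, -0.025, 0.136], [0.157, -0.039, -0.02], 0], [[-0.031, -0.025, 0.136], [0.157, -0.039, -0.02], 0], [[-0.031, -0.025, 0.136], [0.157, -0.039, -0.02], 0]])

```text
t: 35.4
tool_pos: [0.4894, -0.1054, 0.2781]
tool_rot: [0.931, 0.358, -0.002, 0.064]
contact_force: [-0.5, -0.0, -4.6]
width: 0.288
```

carry_out(plan=[[[-0.031, -0.025, 0.136], [0.127, -0.101, -0.004], 0], [[-0.031, -0.025, 0.136], [0.127, -0.101, -0.004], 0], [[-0.031, -0.025, 0.136], [0.127, -0.101, -0.004], 0], [[-0.031, -0.025, 0.136], [0.127, -0.101, -0.004], 0], [[-0.031, -0.025, 0.136], [0.127, -0.101, -0.004], 0]])

```text
t: 35.9
tool_pos: [0.5094, 0.017, 0.2667]
tool_rot: [0.981, 0.152, -0.008, 0.121]
contact_force: [0.1, -0.1, -4.6]
width: 0.288
```

carry_out(plan=[[[-0.031, -0.025, 0.136], [0.073, -0.143, -0.004], 0], [[-0.031, -0.025, 0.136], [0.073, -0.143, -0.004], 0], [[-0.031, -0.025, 0.136], [0.073, -0.143, -0.004], 0], [[-0.031, -0.025, 0.136], [0.073, -0.143, -0.004], 0], [[-0.031, -0.025, 0.136], [0.073, -0.143, -0.004], 0]])

```text
t: 36.4
tool_pos: [0.5294, 0.1319, 0.2407]
tool_rot: [0.983, -0.063, -0.014, 0.174]
contact_force: [0.4, -2.0, -3.3]
width: 0.295
```

```bash
python3 m.py 306
```

```text
t 36.4 w 0.295 rail [309.3  -2.6 105.3] rot [-0.1 -0.1 -0.6] F rail [ 0.7  0.6 -3.8] pos [0.5294 0.1319 0.2407]
-46 -1.2 | -42 -1.2 | -38 -1.2 | -34 -3.7 | -30 -12.1 | -26 -12.1 | -22 -12.1 | -18 -20.1 | -14 -24.1 | -10 -24.1 | -6 -24.3 | -2 -24.3 | 2 -24.1 | 6 -24.0 | 10 -23.9 | 14 -23.6 | lip 180 [-17.7  18.9] 18.0
lip 210 [-18.   18.8] 18.0
lip 230 [-17.6  18.5] 18.0
jaw 262 [-15.3   9.8] 107.0
jaw 270 [-15.6   9.8] 107.5
jaw 280 [-15.3   9.9] 118.1
[[0.0, 0.001, 0.002],[0.0033, -0.0061, 0.0686],0] rows 2
```

carry_out(plan=[[[0, 0.001, 0.002], [0.0033, -0.006, 0.05], 0], [[0, 0.001, 0.002], [0.0033, -0.006, 0.07], 0], [[0, 0.001, 0.002], [0.0033, -0.006, 0.09], 0], [[0, 0.001, 0.002], [0.0033, -0.006, 0.1], 0], [[0, 0.001, 0.002], [0.0033, -0.006, 0.1], 0]])

```text
t: 36.95
tool_pos: [0.5284, 0.1066, 0.1692]
tool_rot: [0.982, -0.068, -0.012, 0.174]
contact_force: [0.4, -0.0, -4.2]
width: 0.291
```

```bash
python3 m.py 306
```

```text
t 37.0 w 0.291 rail [ 3.085e+02 -1.000e-01  2.950e+01] rot [-0.1 -0.   0. ] F rail [-1.5  0.4 -3.9] pos [0.5284 0.1066 0.1692]
-46 -1.2 | -42 -1.2 | -38 -1.2 | -34 -3.7 | -30 -12.2 | -26 -12.2 | -22 -12.1 | -18 -20.2 | -14 -24.1 | -10 -24.1 | -6 -24.2 | -2 -24.2 | 2 -24.1 | 6 -24.0 | 10 -23.9 | 14 -23.6 | lip 210 [-17.7  18.8] 17.9
lip 230 [-17.9  18.8] 18.0
jaw 280 [-12.5  12.6] 42.5
[[0.0, -0.0, -0.0],[-0.0004, -0.0022, -0.0314],0] rows 1
```

carry_out(plan=[[[0, 0, 0], [0.0002, 0, 0.0057], 0], [[0, 0, 0], [0.0002, 0, 0.0057], 0], [[0, 0, 0], [0.0002, 0, 0.0057], 0], [[0, 0, 0], [0.0002, -0.015, 0.0057], 0], [[0, 0, 0], [0.0002, -0.03, 0.0057], 0]])

```text
t: 37.5
tool_pos: [0.5321, 0.1283, 0.1581]
tool_rot: [0.982, -0.067, -0.011, 0.173]
contact_force: [-0.0, 0.5, -3.9]
width: 0.294
```

```bash
python3 m.py 306
```

```text
t 37.5 w 0.294 rail [283.9   0.6  26.6] rot [-0.   0.1  0. ] F rail [-1.8 -0.1 -3.5] pos [0.5321 0.1283 0.1581]
-46 -1.2 | -42 -1.2 | -38 -1.2 | -34 -3.6 | -30 -12.2 | -26 -12.1 | -22 -12.2 | -18 -20.3 | -14 -24.1 | -10 -24.1 | -6 -24.2 | -2 -24.3 | 2 -24.1 | 6 -24.0 | 10 -23.9 | 14 -23.7 | lip 180 [-17.7  18.9] 18.0
lip 210 [-17.8  18.7] 17.9
lip 230 [-17.9  18.7] 18.0
jaw 256 [-11.9  13.2] 39.6
jaw 262 [-18.9  20. ] 121.3
jaw 270 [-23.6  24.7] 115.8
jaw 280 [-29.7  29.7] 80.4
[[-0.0, -0.001, 0.001],[-0.0001, 0.0332, -0.0366],0] rows 1
```

carry_out(plan=[[[0, 0, 0], [0, -0.01, 0.001], 0], [[0, 0, 0], [0, -0.02, 0.001], 0], [[0, 0, 0], [0, -0.032, 0.001], 0], [[0, 0, 0], [0, -0.044, 0.001], 0], [[0, 0, 0], [0, -0.055, 0.001], 0]])

```text
t: 38.05
tool_pos: [0.5373, 0.17, 0.1422]
tool_rot: [0.983, -0.066, -0.011, 0.173]
contact_force: [0.2, -1.0, 1.2]
width: 0.292
```

carry_out(plan=[[[0, 0, 0], [0, -0.007, 0], 0], [[0, 0, 0], [0, -0.012, 0], 0], [[0, 0, 0], [0, -0.017, 0], 0], [[0, 0, 0], [0, -0.022, 0], 0], [[0, 0, 0], [0, -0.022, 0], 0]])

```text
t: 38.55
tool_pos: [0.5391, 0.1829, 0.1375]
tool_rot: [0.982, -0.066, -0.012, 0.175]
contact_force: [-2.5, -5.0, 6.2]
width: 0.293
```

```bash
python3 -c "
from h import *
st()"
```

```text
t 38.5 w 0.293 rail [2.252e+02 1.000e-01 2.600e+01] rot [-0.2  0.  -0.1] F rail [ 7.1 -1.8  4. ] pos [0.5391 0.1829 0.1375]
```

carry_out(plan=[[[0, 0, 0], [0, -0.006, 0], 0], [[0, 0, 0], [0, -0.01, 0], 0], [[0, 0, 0], [0, -0.013, 0], 0], [[0, 0, 0], [0, -0.013, 0], 0], [[0, 0, 0], [0, -0.013, 0], 0]])

```text
t: 39.05
tool_pos: [0.5392, 0.183, 0.1375]
tool_rot: [0.981, -0.069, -0.015, 0.182]
contact_force: [-9.2, -17.6, 24.6]
width: 0.29
```

carry_out(plan=[[[0, 0, 0], [0, 0, 0], 53], [[0, 0, 0], [0, 0, 0], 53], [[0, 0, 0], [0, 0, 0], 53], [[0, 0, 0], [0, 0, -0.08], 53], [[0, 0, 0], [0, 0, -0.15], 53]])

```text
t: 39.55
tool_pos: [0.5437, 0.2191, 0.2305]
tool_rot: [0.981, -0.069, -0.016, 0.183]
contact_force: [1.3, 1.6, -0.7]
width: 0.527
```

carry_out(plan=[[[0, 0, 0], [0, 0, -0.05], 53], [[0, 0, 0], [0, 0, -0.05], 53], [[0, 0, 0], [0, 0, -0.05], 53]])

```text
t: 39.85
tool_pos: [0.5458, 0.2337, 0.2655]
tool_rot: [0.981, -0.068, -0.016, 0.182]
contact_force: [1.0, -0.2, -1.7]
width: 0.526
```

```bash
cat > o.py <<'E'
from h import *
import sys
st(); c=cam('wrist'); w=cloud(c); q=torail(w.reshape(-1,3)).reshape(w.shape)-[0,.5,0]; save(c,sys.argv[1],s=1.5)
k=(abs(q[...,1])<9)&(q[...,0]>-20)&(q[...,0]<340)
for x0 in range(-16,336,8):
    a=q[k&(abs(q[...,0]-x0)<4)]
    if len(a)>5: print(x0,np.median(a[:,2]).round(0),end=' | ')
k=(q[...,2]>48)&(q[...,2]<62)&(q[...,1]>25)&(q[...,1]<75)&(q[...,0]>260); print('\nknob',q[k].mean(0),k.sum())
E
python3 o.py w5
```

```text
t 39.9 w 0.526 rail [ 2.208e+02 -2.000e-01  1.638e+02] rot [-1.1 -0.4  0. ] F rail [-0.5  1.  -1.6] pos [0.5458 0.2337 0.2655]
80 38.0 | 88 49.0 | 96 50.0 | 104 50.0 | 112 50.0 | 120 49.0 | 128 27.0 | 136 37.0 | 144 38.0 | 152 50.0 | 160 50.0 | 168 50.0 | 176 50.0 | 184 27.0 | 192 27.0 | 200 38.0 | 208 245.0 | 216 50.0 | 224 50.0 | 232 50.0 | 240 50.0 | 264 -0.0 | 272 0.0 | 280 -0.0 | 288 -0.0 | 296 0.0 | 304 0.0 | 312 0.0 | 320 -0.0 | 328 -0.0 | 
knob [nan nan nan] 0o.py:8: RuntimeWarning: Mean of empty slice.
  k=(q[...,2]>48)&(q[...,2]<62)&(q[...,1]>25)&(q[...,1]<75)&(q[...,0]>260); print('\nknob',q[k].mean(0),k.sum())
  ret = um.true_divide(
```

View pics/w5.png

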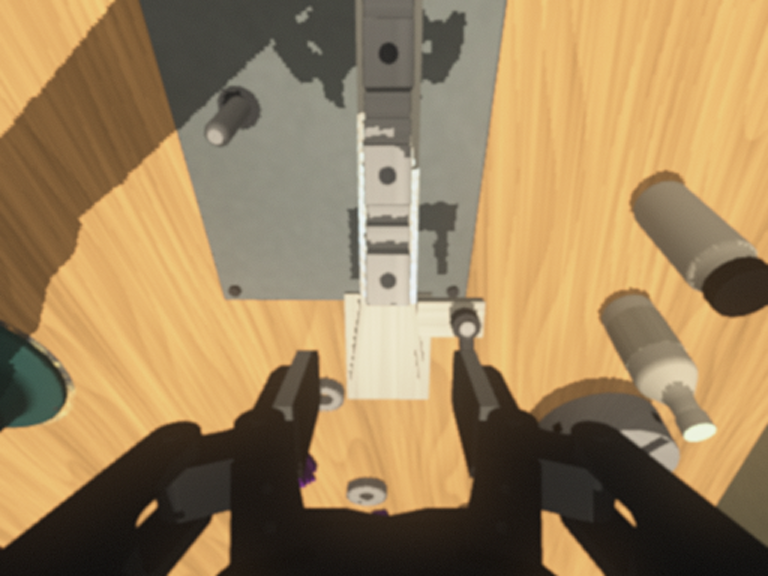

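```bash
python3 -c "
from h import *
print(torail([.5831,.0868,.1773]))
plan([(TR,rail(300,57.5,100),40)])"
```

```text
[322.64572852  56.78028292  32.95495456]
[[0.007, 0.003, -0.0],[0.0782, 0.1029, 0.0847],40] rows 3
```

carry_out(plan=[[[0.007, 0.003, 0], [0.078, 0.103, 0.085], 40], [[0.007, 0.003, 0], [0.078, 0.103, 0.085], 40], [[0.007, 0.003, 0], [0.078, 0.103, 0.085], 40], [[0.007, 0.003, 0], [0.078, 0.103, 0.085], 40], [[0.007, 0.003, 0], [0.078, 0.103, 0.085], 40]])

```text
t: 40.4
tool_pos: [0.5889, 0.1309, 0.2311]
tool_rot: [0.983, -0.067, -0.012, 0.173]
contact_force: [0.2, 0.6, -0.8]
width: 0.4
```

```bash
sed -i 's/>62/>62/' o.py; python3 o.py w6 2>/dev/null | tail -1; python3 -c "
from h import *
st(); plan([(TR,rail(315.8,56.8,60),40),(TR,rail(315.8,56.8,31),40)])"
```

```text
knob [314.90983185  56.86108417  54.83058648] 369
t 40.5 w 0.400 rail [298.3  56.4  99.5] rot [ 0.1 -0.  -0.1] F rail [-0.  -0.9 -0. ] pos [0.589  0.132  0.2316]
[[-0.001, 0.0, 0.0],[0.0005, 0.0234, 0.0527],40] rows 1
[[0.0, 0.0, 0.0],[0.0, -0.0, 0.0387],40] rows 1
```

carry_out(plan=[[[0, 0, 0], [0.0005, 0.0228, 0.03], 40], [[0, 0, 0], [0.0005, 0.0228, 0.06], 40], [[0, 0, 0], [0.0005, 0.0228, 0.09], 40], [[0, 0, 0], [0.0005, 0.0228, 0.09], 0], [[0, 0, 0], [0.0005, 0.0228, 0.09], 0]])

```text
t: 40.95
tool_pos: [0.5833, 0.0948, 0.1734]
tool_rot: [0.983, -0.066, -0.013, 0.172]
contact_force: [1.1, -3.5, -10.9]
width: 0.136
```

carry_out(plan=[[[0, 0, 0], [0, 0, 0], 0], [[0, 0, 0], [0, 0, 0], 0], [[0, 0, 0], [0, 0, 0], 0]])

```text
t: 41.25
tool_pos: [0.5831, 0.0948, 0.1733]
tool_rot: [0.983, -0.066, -0.013, 0.172]
contact_force: [1.0, -2.6, -8.1]
width: 0.139
```

```bash
python3 -c "
from h import *
st()
s=sensors.observe(); p=torail(s['tool_pos'])
for a in (1.5,1.3,1.1,.9,.7,.5,.3,.1,0,-.03):
    x,y=264+52*np.sin(a),52-52*np.cos(a); print(a,'tool x %.4f y %.4f'%((y-p[1])/750,(x-p[0])/750))"
```

```text
t 41.2 w 0.139 rail [313.8  55.7  31.9] rot [ 0.1 -0.1 -0.2] F rail [-0.5  1.4 -8.4] pos [0.5831 0.0948 0.1733]
1.5 tool x -0.0098 y 0.0027
1.3 tool x -0.0235 y 0.0004
1.1 tool x -0.0364 y -0.0047
0.9 tool x -0.0480 y -0.0121
0.7 tool x -0.0580 y -0.0218
0.5 tool x -0.0658 y -0.0332
0.3 tool x -0.0712 y -0.0460
0.1 tool x -0.0739 y -0.0595
0 tool x -0.0743 y -0.0664
-0.03 tool x -0.0742 y -0.0685
```

carry_out(plan=[[[0, 0, 0], [-0.01, 0.0027, 0], 0], [[0, 0, 0], [-0.0235, 0.0005, 0], 0], [[0, 0, 0], [-0.0365, -0.0047, 0], 0], [[0, 0, 0], [-0.048, -0.012, 0], 0], [[0, 0, 0], [-0.058, -0.022, 0], 0]])

```text
t: 41.75
tool_pos: [0.5426, 0.1139, 0.1688]
tool_rot: [0.983, -0.067, -0.012, 0.173]
contact_force: [-1.8, -10.2, -0.0]
width: 0.139
```

```bash
python3 -c "
from h import *
st()
s=sensors.observe(); p=torail(s['tool_pos'])
for a in (.5,.3,.15,.05,0,-.03):
    x,y=264+52*np.sin(a),52-52*np.cos(a); print(a,'tool x %.4f y %.4f'%((y-p[1])/750,(x-p[0])/750))"
```

```text
t 41.8 w 0.139 rail [299.7  12.9  32.2] rot [-0.  -0.  -0.1] F rail [ 9.7 -0.3 -3.6] pos [0.5426 0.1139 0.1688]
0.5 tool x -0.0087 y -0.0143
0.3 tool x -0.0141 y -0.0271
0.15 tool x -0.0165 y -0.0372
0.05 tool x -0.0171 y -0.0441
0 tool x -0.0172 y -0.0476
-0.03 tool x -0.0172 y -0.0496
```

carry_out(plan=[[[0, 0, 0], [-0.0087, -0.0143, 0], 0], [[0, 0, 0], [-0.0141, -0.027, 0], 0], [[0, 0, 0], [-0.0165, -0.037, 0], 0], [[0, 0, 0], [-0.017, -0.046, 0], 0], [[0, 0, 0], [-0.017, -0.052, 0], 0]])

```text
t: 42.25
tool_pos: [0.5351, 0.1516, 0.1556]
tool_rot: [0.982, -0.067, -0.012, 0.174]
contact_force: [-0.2, -14.6, 1.0]
width: 0.137
```

carry_out(plan=[[[0, 0, 0], [0, -0.005, 0], 0], [[0, 0, 0], [0, -0.005, 0], 0], [[0, 0, 0], [0, -0.005, 0], 0]])

```text
t: 42.55
tool_pos: [0.5351, 0.1515, 0.1557]
tool_rot: [0.982, -0.068, -0.013, 0.177]
contact_force: [-2.4, -11.0, 0.8]
width: 0.136
```

```bash
python3 -c "
from h import *
st()"
```

```text
t 42.5 w 0.136 rail [261.2   0.4  32.3] rot [-0.4 -0.1  0. ] F rail [10.8 -0.9 -3.1] pos [0.5351 0.1515 0.1557]
```

carry_out(plan=[[[0, 0, 0], [0, 0, 0], 45], [[0, 0, 0], [0, 0, 0], 45], [[0, 0, 0], [0, 0, 0], 45], [[0, 0, 0], [0, 0, -0.07], 45], [[0, 0, 0], [0, 0.0, -0.14], 45]])

```text
t: 43.05
tool_pos: [0.5392, 0.1869, 0.25]
tool_rot: [0.982, -0.067, -0.014, 0.177]
contact_force: [1.0, 1.0, -0.4]
width: 0.447
```

carry_out(plan=[[[0, 0, 0], [0, 0.03, -0.04], 60], [[0, 0, 0], [0, 0.03, -0.04], 60], [[0, 0, 0], [0, 0.03, -0.04], 60]])

```text
t: 43.35
tool_pos: [0.5382, 0.1772, 0.2871]
tool_rot: [0.982, -0.067, -0.013, 0.176]
contact_force: [0.4, 0.0, -0.9]
width: 0.603
```

```bash
cat > p.py <<'E'
from h import *
st(); c=cam('wrist'); w=cloud(c); q=torail(w.reshape(-1,3)).reshape(w.shape)-[0,.5,0]; save(c,'w7',(150,60,400,260),3)
k=(abs(q[...,1])<9)&(q[...,0]>-20)&(q[...,0]<340)
for x0 in range(-16,336,4):
    a=q[k&(abs(q[...,0]-x0)<2)]
    if len(a)>5: print(x0,np.median(a[:,2]).round(0),end=' | ')
k=(q[...,2]>50)&(q[...,2]<60)&(q[...,1]>-25)&(q[...,1]<75)&(q[...,0]>253)&(q[...,0]<300); print('\nknob',q[k].mean(0),k.sum())
k=(abs(q[...,2]-26)<2)&(q[...,1]>8)&(q[...,1]<42)&(q[...,0]>250)&(q[...,0]<300); p=q[k]; f=np.polyfit(p[:,1],p[:,0],1); print('arm angle',-np.arctan(f[0]),'x at pivot',np.polyval(f,52),len(p))
E
python3 p.py
```

```text
t 43.4 w 0.603 rail [ 2.818e+02 -1.000e-01  1.647e+02] rot [-0.3 -0.1 -0. ] F rail [-0.4  0.4 -0.8] pos [0.5382 0.1772 0.2871]
136 38.0 | 140 38.0 | 144 38.0 | 148 49.0 | 152 50.0 | 156 50.0 | 160 50.0 | 164 50.0 | 168 50.0 | 172 50.0 | 176 50.0 | 180 48.0 | 184 27.0 | 188 27.0 | 192 27.0 | 196 38.0 | 200 38.0 | 204 38.0 | 208 39.0 | 212 50.0 | 216 50.0 | 220 50.0 | 224 50.0 | 228 50.0 | 232 50.0 | 236 50.0 | 240 50.0 | 248 0.0 | 252 -0.0 | 256 0.0 | 260 32.0 | 264 55.0 | 268 56.0 | 272 246.0 | 280 0.0 | 284 0.0 | 288 -0.0 | 292 0.0 | 296 0.0 | 300 -0.0 | 304 -0.0 | 308 -0.0 | 312 -0.0 | 316 0.0 | 320 -0.0 | 324 0.0 | 328 -0.0 | 332 0.0 | 
knob [263.84985728  -0.37242732  55.48008828] 215
arm angle -0.005474537253524899 x at pivot 264.591622297103 358
```

View pics/w7.png

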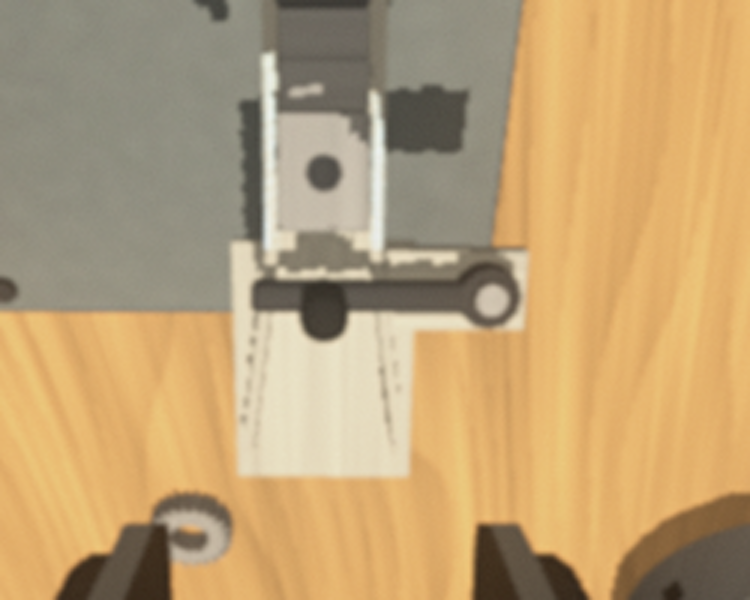

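```bash
cat > r.py <<'E'
from h import *
D=down(-97.84); p=np.array([.4342,-.3351,.16])
plan([(*mid((i+1)/3,D,p),95) for i in range(3)])
E
python3 r.py
```

```text
[[0.038, 0.0, 0.0],[-0.0142, 0.1976, 0.1333],95] rows 4
[[0.038, 0.0, 0.0],[-0.0143, 0.212, 0.109],95] rows 4
[[0.038, 0.0, 0.0],[-0.0144, 0.2234, 0.083],95] rows 4
```

carry_out(plan=[[[0.038, 0, 0], [-0.014, 0.198, 0.133], 60], [[0.038, 0, 0], [-0.014, 0.198, 0.133], 60], [[0.038, 0, 0], [-0.014, 0.198, 0.133], 60], [[0.038, 0, 0], [-0.014, 0.198, 0.133], 60], [[0.038, 0, 0], [-0.014, 0.198, 0.133], 60]])

```text
t: 43.9
tool_pos: [0.5006, 0.0013, 0.2423]
tool_rot: [0.99, -0.071, -0.013, 0.119]
contact_force: [-0.0, -1.0, -0.4]
width: 0.599
```

carry_out(plan=[[[0.038, 0, 0], [-0.014, 0.212, 0.109], 95], [[0.038, 0, 0], [-0.014, 0.212, 0.109], 95], [[0.038, 0, 0], [-0.014, 0.212, 0.109], 95], [[0.038, 0, 0], [-0.014, 0.212, 0.109], 95], [[0.038, 0, 0], [-0.014, 0.212, 0.109], 95]])

```text
t: 44.4
tool_pos: [0.4625, -0.1729, 0.1991]
tool_rot: [0.995, -0.075, -0.01, 0.061]
contact_force: [0.0, 0.2, -0.3]
width: 0.945
```

carry_out(plan=[[[0.038, 0, 0], [-0.014, 0.223, 0.083], 95], [[0.038, 0, 0], [-0.014, 0.223, 0.083], 95], [[0.038, 0, 0], [-0.014, 0.223, 0.083], 95], [[0.038, 0, 0], [-0.014, 0.223, 0.083], 95], [[0.038, 0, 0], [-0.014, 0.223, 0.083], 95]])

```text
t: 44.9
tool_pos: [0.423, -0.3472, 0.1561]
tool_rot: [0.997, -0.079, -0.008, 0.002]
contact_force: [-0.2, 1.0, 1.1]
width: 0.95
```

carry_out(plan=[[[0, 0, 0], [0, 0, 0], 95], [[0, 0, 0], [0, 0, 0], 95]])

```text
t: 45.1
tool_pos: [0.4238, -0.3456, 0.1554]
tool_rot: [0.997, -0.078, -0.008, 0.001]
contact_force: [0.5, 0.4, 0.4]
width: 0.951
```

```bash
cat > gr.py <<'E'
from h import *
import sys
x,y=float(sys.argv[1])/1e3,float(sys.argv[2])/1e3
s=sensors.observe(); c=cam('wrist'); w=cloud(c); B=R.from_quat(s['tool_rot']).apply([.0016,.0023,0]); w=w-B
k=(w[...,2]>.012)&(w[...,2]<.020)&(np.hypot(w[...,0]-x,w[...,1]-y)<.06)
(cx,cy),r=cv2.minEnclosingCircle((w[k][:,:2]*1000).astype(np.float32)); print('gear',cx,cy,r,'z',np.median(w[k][:,2]),k.sum())
print('tool',np.round(np.array(s['tool_pos'])*1000,1),s['width'])
plan([(down(-97.84),[cx/1e3,cy/1e3,-.001],95)])
E
python3 gr.py 434 -335
```

```text
gear 432.048828125 -334.69500732421875 32.1641845703125 z 0.015900004426851414 2772
tool [ 423.8 -345.6  155.4] 0.9510904471503874
[[0.001, 0.005, -0.006],[0.0115, -0.0165, 0.2087],95] rows 4
```

carry_out(plan=[[[0.001, 0.005, -0.006], [0.0125, -0.0163, 0.07], 95], [[0.001, 0.005, -0.006], [0.0125, -0.0163, 0.14], 95], [[0.001, 0.005, -0.006], [0.0125, -0.0163, 0.207], 95], [[0.001, 0.005, -0.006], [0.0125, -0.0163, 0.2085], 95], [[0.001, 0.005, -0.006], [0.0125, -0.0163, 0.2085], 95]])

```text
t: 45.65
tool_pos: [0.4326, -0.3334, -0.0016]
tool_rot: [0.998, -0.067, -0.001, -0.001]
contact_force: [0.1, 0.9, -0.1]
width: 0.949
```

carry_out(plan=[[[0, 0, 0], [0, 0, 0], 40], [[0, 0, 0], [0, 0, 0], 40], [[0, 0, 0], [0, 0, 0], 40], [[0, 0, 0], [0, 0, 0], 40]])

```text
t: 46.05
tool_pos: [0.4344, -0.3339, 0.0017]
tool_rot: [0.998, -0.067, 0.001, 0.0]
contact_force: [-1.4, 2.0, 5.6]
width: 0.719
```

```bash
cat > gt.py <<'E'
from h import *
import sys
s=sensors.observe(); print(s['t'],s['width'],np.round(s['tool_pos'],4),np.round(s['contact_force'],1)); c=cam('wrist'); w=cloud(c); save(c,sys.argv[1],(130,100,380,330),3)
t=R.from_quat(s['tool_rot']).inv().apply(w.reshape(-1,3)-s['tool_pos']).reshape(w.shape)*1000-[1.6,2.3,0]
im=c['image'].astype(int)
k=(np.hypot(t[...,0],t[...,1])<42)
z=t[...,2]; 
# gear top plane : the mode of depth
h,e=np.histogram(z[k&(abs(t[...,0])<28)],bins=np.arange(-40,25,.5)); i=np.argsort(h)[-4:]; print('z modes',e[i],h[i])
E
python3 gt.py w8
```

```text
46.05 0.7190974014764062 [ 0.4344 -0.3339  0.0017] [-1.4  2.   5.6]
z modes [  1.5 -15.  -14.  -14.5] [1326 2041 2168 3011]
```

View pics/w8.png

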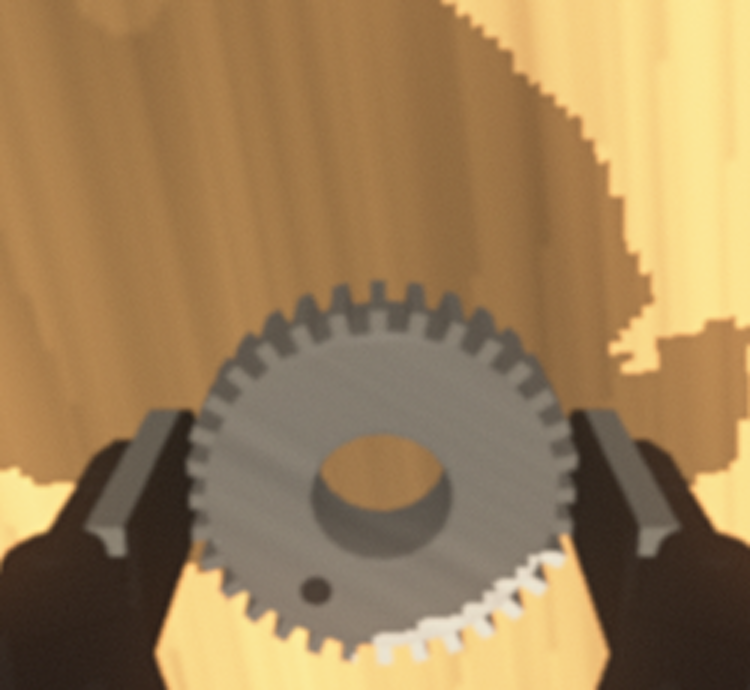

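```bash
cat > gu.py <<'E'
from h import *
s=sensors.observe(); c=cam('wrist'); w=cloud(c)
t=R.from_quat(s['tool_rot']).inv().apply(w.reshape(-1,3)-s['tool_pos']).reshape(w.shape)*1000
k=(abs(t[...,0])<75)&(abs(t[...,1])<25)
for z0 in (-38,-33,-28,-24,-20):
    kk=k&(abs(t[...,2]-z0)<2); l=t[kk&(t[...,0]<-15)]; r=t[kk&(t[...,0]>15)]
    if len(l)>5 and len(r)>5: print(z0,len(l),len(r),'L',np.percentile(l[:,0],[1,99]).round(1),'R',np.percentile(r[:,0],[1,99]).round(1),'y',np.percentile(l[:,1],[1,99]).round(1),np.percentile(r[:,1],[1,99]).round(1))
z=t[...,2]; zt=np.median(z[(np.hypot(t[...,0],t[...,1])<28)&(z<0)&(z>-25)]); print('zt',zt)
top=(abs(z-zt)<1)&(np.hypot(t[...,0],t[...,1])<36)
(cx,cy),rr=cv2.minEnclosingCircle(t[top][:,:2].astype(np.float32)); print('outer',cx,cy,rr)
# bore: top-plane pixels' hole boundary, via contours
m=top.astype(np.uint8); cs,hi=cv2.findContours(m,cv2.RETR_CCOMP,cv2.CHAIN_APPROX_NONE)
f=c['f']
for cc,h in zip(cs,hi[0]):
    if h[3]>=0 and len(cc)>25:
        # hole pixels -> top plane
        px=cc[:,0,:].astype(float); P=t[px[:,1].astype(int),px[:,0].astype(int)]
        A=np.c_[2*P[:,:2],np.ones(len(P))]; b=(P[:,:2]**2).sum(1); sol=np.linalg.lstsq(A,b,rcond=None)[0]; print('hole',sol[:2],np.sqrt(sol[2]+sol[0]**2+sol[1]**2),len(cc))
E
python3 gu.py
```

```text
-38 249 254 L [-43.9 -30.4] R [30.6 43.8] y [-10.9  11.1] [-10.8  11.3]
-33 268 258 L [-44.2 -30.4] R [30.6 44.3] y [-10.8  11.2] [-10.7  11.1]
-28 246 233 L [-44.  -30.4] R [30.6 44.2] y [-10.7  10.6] [-10.6  10.6]
-24 204 209 L [-44.3 -30.4] R [30.5 44.1] y [-10.8  11.1] [-10.5  11.1]
-20 208 213 L [-44.1 -30.5] R [30.7 44.1] y [-10.6  11.1] [-10.6  11.4]
zt -14.161603980767417
outer -0.04489244893193245 -0.2048233598470688 35.86983108520508
hole [-0.15651723  3.07753217] 11.41942995022667 160
```

```bash
cat > v.py <<'E'
from h import *
D=down(-97.84); s=sensors.observe(); p=np.array(s['tool_pos']); r=R.from_quat(s['tool_rot'])
u=p+[0,0,.18]; g=SO+RS.apply([.065,-.115,0]); g[2]=.18
plan([(r,u,40)]+[(*mid((i+1)/3,D,g,(r,u)),40) for i in range(3)])
E
python3 v.py
```

```text
[[0.0, 0.0, 0.0],[0.0005, -0.0, -0.24],40] rows 4
[[-0.0, -0.0, 0.0],[-0.035, -0.2233, 0.0007],40] rows 4
[[-0.0, -0.0, 0.0],[-0.0351, -0.2233, 0.0008],40] rows 4
[[-0.0, -0.0, 0.0],[-0.0353, -0.2233, 0.0008],40] rows 4
```

carry_out(plan=[[[0, 0, 0], [0, 0, -0.05], 40], [[0, 0, 0], [0, 0, -0.12], 40], [[0, 0, 0], [0, 0, -0.18], 40], [[0, 0, 0], [0, 0, -0.24], 40], [[0, 0, 0], [0, 0, -0.24], 40]])

```text
t: 46.65
tool_pos: [0.4378, -0.3367, 0.1905]
tool_rot: [0.998, -0.068, 0.008, 0.003]
contact_force: [0.6, -0.4, -3.5]
width: 0.718
```

carry_out(plan=[[[0, 0, 0], [-0.035, -0.223, 0], 40], [[0, 0, 0], [-0.035, -0.223, 0], 40], [[0, 0, 0], [-0.035, -0.223, 0], 40], [[0, 0, 0], [-0.035, -0.223, 0], 40], [[0, 0, 0], [-0.035, -0.223, 0], 40]])

```text
t: 47.15
tool_pos: [0.4345, -0.1641, 0.1901]
tool_rot: [0.998, -0.065, 0.009, 0.002]
contact_force: [-0.1, -0.4, -1.8]
width: 0.719
```

carry_out(plan=[[[0, 0, 0], [-0.035, -0.223, 0], 40], [[0, 0, 0], [-0.035, -0.223, 0], 40], [[0, 0, 0], [-0.035, -0.223, 0], 40], [[0, 0, 0], [-0.035, -0.223, 0], 40], [[0, 0, 0], [-0.035, -0.223, 0], 40]])

```text
t: 47.65
tool_pos: [0.4302, 0.0077, 0.1896]
tool_rot: [0.998, -0.062, 0.01, 0.002]
contact_force: [-0.1, -1.3, -1.8]
width: 0.719
```

carry_out(plan=[[[0, 0, 0], [-0.035, -0.223, 0], 40], [[0, 0, 0], [-0.035, -0.223, 0], 40], [[0, 0, 0], [-0.035, -0.223, 0], 40], [[0, 0, 0], [-0.035, -0.223, 0], 40], [[0, 0, 0], [-0.035, -0.223, 0], 40]])

```text
t: 48.15
tool_pos: [0.4257, 0.1791, 0.1891]
tool_rot: [0.998, -0.06, 0.011, 0.001]
contact_force: [-0.9, -1.2, -3.3]
width: 0.72
```

carry_out(plan=[[[0, 0, 0], [0, 0, 0], 40], [[0, 0, 0], [0, 0, 0], 40], [[0, 0, 0], [0, 0, 0], 40], [[0, 0, 0], [0, 0, 0], 40], [[0, 0, 0], [0, 0, 0], 40]])

```text
t: 48.65
tool_pos: [0.4258, 0.1785, 0.1891]
tool_rot: [0.998, -0.061, 0.011, 0.001]
contact_force: [-0.3, -0.3, -3.1]
width: 0.719
```

```bash
cat > po.py <<'E'
from h import *
s=sensors.observe(); c=cam('wrist'); w=cloud(c); s2=sensors.observe()
print(s['t'],s['width'],np.round(s['tool_pos'],4),np.round(s2['tool_pos'],4),np.round(s['contact_force'],1))
P=SO+RS.apply([-.02,-.115,0]); d=np.hypot(w[...,0]-P[0],w[...,1]-P[1])<.03
k=d&(w[...,2]>.0725)&(w[...,2]<.0765); q=w[k][:,:2]*1000
if len(q)>10:
    e=cv2.minEnclosingCircle(q.astype(np.float32)); print('post top: encl',e,'mean',q.mean(0),len(q),'zmax',np.percentile(w[d][:,2],99.5),'guess',P)
np.save('post.npy',np.array(e[0])/1000)
E
python3 po.py; python3 gu.py | tail -3
```

```text
48.65 0.7194340529755651 [0.4258 0.1785 0.1891] [0.4258 0.1787 0.1891] [-0.3 -0.3 -3.1]
post top: encl ((434.1200866699219, 260.5294189453125), 6.269064903259277) mean [434.13447422 260.32514403] 172 zmax 0.07487423007412167 guess [0.43560307 0.25879989 0.        ]
outer 0.05290956050157547 -0.20432034134864807 35.80656814575195
hole [-29.28848546   1.21060272] 1.9518200722029246 26
hole [-0.05508475  3.23917392] 11.402522200210454 145
```

```bash
cat > v2.py <<'E'
from h import *
import sys
D=down(-97.84); P=np.load('post.npy'); h=np.array([float(sys.argv[1]),float(sys.argv[2]),0])/1e3
for z in map(float,sys.argv[3:]):
    g=np.array([P[0],P[1],0])-D.apply(h); g[2]=z/1e3; s=sensors.observe(); print(z,'F',np.round(s['contact_force'],1),end=' '); plan([(D,g,40)])
E
python3 v2.py -.15 3.05 120
```

```text
120.0 F [-0.  -0.9 -3.9] [[0.0, -0.007, 0.005],[-0.0038, -0.1136, 0.092],40] rows 3
```

carry_out(plan=[[[0, -0.007, 0.005], [-0.0038, -0.1136, 0.06], 40], [[0, -0.007, 0.005], [-0.0038, -0.1136, 0.092], 40], [[0, -0.007, 0.005], [-0.0038, -0.1136, 0.092], 40], [[0, -0.007, 0.005], [-0.0038, -0.1136, 0.092], 40], [[0, -0.007, 0.005], [-0.0038, -0.1136, 0.092], 40]])

```text
t: 49.25
tool_pos: [0.4351, 0.2625, 0.1203]
tool_rot: [0.998, -0.069, -0.0, 0.001]
contact_force: [1.5, -0.5, -2.6]
width: 0.718
```

carry_out(plan=[[[0, 0, 0], [0, 0, 0], 40], [[0, 0, 0], [0, 0, 0], 40], [[0, 0, 0], [0, 0, 0], 40]])

```text
t: 49.55
tool_pos: [0.4357, 0.262, 0.1213]
tool_rot: [0.998, -0.07, 0.001, 0.0]
contact_force: [-0.9, 0.1, -2.7]
width: 0.716
```

```bash
python3 v2.py -.15 3.05 95 70; python3 gu.py | tail -1;python3 v2.py -.15 3.05 70;python3 gt.py w9
```

```text
95.0 F [-0.9  0.1 -2.7] [[0.0, -0.0, -0.001],[-0.0016, -0.0018, 0.0351],40] rows 1
70.0 F [-0.9  0.1 -2.7] [[0.0, -0.0, -0.001],[-0.0017, -0.0018, 0.0684],40] rows 2
hole [0.01951409 3.2181805 ] 11.443389855014887 150
70.0 F [-0.1 -0.  -2.7] [[0.0, -0.0, -0.001],[-0.0014, -0.0017, 0.0682],40] rows 2
49.6 0.7193184576205179 [0.4355 0.2622 0.1211] [-0.1 -0.  -2.7]
z modes [-13.5 -15.  -14.  -14.5] [1226 1572 2585 2909]
```

View pics/w9.png

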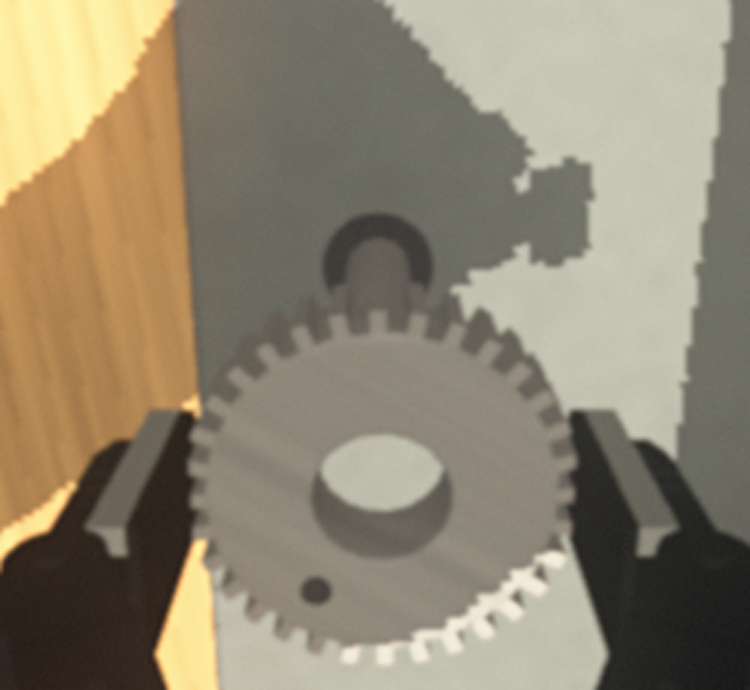

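carry_out(plan=[[[0, 0, -0.001], [-0.0015, -0.0018, 0.02], 40], [[0, 0, -0.001], [-0.0015, -0.0018, 0.04], 40], [[0, 0, -0.001], [-0.0015, -0.0018, 0.052], 40], [[0, 0, -0.001], [-0.0015, -0.0018, 0.06], 40], [[0, 0, -0.001], [-0.0015, -0.0018, 0.068], 40]])

```text
t: 50.15
tool_pos: [0.4347, 0.2638, 0.0698]
tool_rot: [0.998, -0.068, 0.0, 0.0]
contact_force: [-0.3, 0.3, -3.2]
width: 0.719
```

```bash
python3 v2.py -.15 3.05 70 50 18
```

```text
70.0 F [-0.3  0.3 -3.2] [[0.0, -0.0, 0.0],[0.0, 0.0003, -0.0003],40] rows 1
50.0 F [-0.3  0.3 -3.2] [[0.0, -0.0, 0.0],[0.0, 0.0003, 0.0264],40] rows 1
18.0 F [-0.3  0.3 -3.2] [[0.0, -0.0, 0.0],[-0.0, 0.0003, 0.069],40] rows 2
```

No contact and the gear is aligned. I'll lower it.

carry_out(plan=[[[0, 0, 0], [0, 0.0003, 0.012], 40], [[0, 0, 0], [0, 0.0003, 0.026], 40], [[0, 0, 0], [0, 0.0003, 0.042], 40], [[0, 0, 0], [0, 0.0003, 0.058], 40], [[0, 0, 0], [0, 0.0003, 0.069], 40]])

```text
t: 50.65
tool_pos: [0.4342, 0.2633, 0.0166]
tool_rot: [0.998, -0.068, -0.0, 0.001]
contact_force: [0.3, 0.5, -2.2]
width: 0.721
```

```bash
python3 v2.py -.15 3.05 18
```

```text
18.0 F [ 0.3  0.5 -2.2] [[0.001, 0.0, 0.0],[0.0005, -0.0004, -0.0019],40] rows 1
```

carry_out(plan=[[[0, 0, 0], [0, 0, 0], 95], [[0, 0, 0], [0, 0, 0], 95], [[0, 0, 0], [0, 0, -0.05], 95], [[0, 0, 0], [0, 0, -0.11], 95], [[0, 0, 0], [0, 0, -0.18], 95]])

```text
t: 51.15
tool_pos: [0.434, 0.2633, 0.1507]
tool_rot: [0.998, -0.068, -0.0, 0.001]
contact_force: [0.5, 0.8, -0.4]
width: 0.951
```

```bash
python3 -c "
from h import *
D=down(-97.84); p=np.array([.421,-.092,.16])
plan([(*mid((i+1)/2,D,p),85) for i in range(2)])
c=cam('top');w=cloud(c); P=np.load('post.npy'); k=(np.hypot(w[...,0]-P[0],w[...,1]-P[1])<.03)&(np.hypot(w[...,0]-P[0],w[...,1]-P[1])>.014); print('big top z',np.median(w[k][:,2]),w[k][:,:2].mean(0))
k=(w[...,2]>.012)&(w[...,2]<.022)&(np.hypot(w[...,0]-.42,w[...,1]+.092)<.08); print('small',w[k].mean(0),k.sum())"
```

```text
[[0.0, 0.0, 0.0],[0.0234, 0.2359, -0.0057],85] rows 4
[[0.0, 0.0, 0.0],[0.0236, 0.2358, -0.006],85] rows 4
big top z 0.5027852578278547 [0.43393206 0.25929141]
small [ 0.4221758  -0.09247328  0.01557262] 145
```

carry_out(plan=[[[0, 0, 0], [0.0234, 0.236, -0.006], 85], [[0, 0, 0], [0.0234, 0.236, -0.006], 85], [[0, 0, 0], [0.0234, 0.236, -0.006], 85], [[0, 0, 0], [0.0234, 0.236, -0.006], 85], [[0, 0, 0], [0.0234, 0.236, -0.006], 85]])

```text
t: 51.7
tool_pos: [0.4323, 0.0846, 0.1637]
tool_rot: [0.997, -0.071, 0.007, -0.003]
contact_force: [0.6, -0.1, 0.2]
width: 0.852
```

carry_out(plan=[[[0, 0, 0], [0.0234, 0.236, -0.006], 85], [[0, 0, 0], [0.0234, 0.236, -0.006], 85], [[0, 0, 0], [0.0234, 0.236, -0.006], 85], [[0, 0, 0], [0.0234, 0.236, -0.006], 85], [[0, 0, 0], [0.0234, 0.236, -0.006], 85]])

```text
t: 52.2
tool_pos: [0.4251, -0.0966, 0.1679]
tool_rot: [0.997, -0.075, 0.008, -0.003]
contact_force: [-0.2, -0.2, 0.6]
width: 0.846
```

carry_out(plan=[[[0, 0, 0], [0, 0, 0], 85], [[0, 0, 0], [0, 0, 0], 85], [[0, 0, 0], [0, 0, 0], 85]])

```text
t: 52.5
tool_pos: [0.4254, -0.0951, 0.168]
tool_rot: [0.997, -0.073, 0.008, -0.003]
contact_force: [-0.6, 0.6, 0.3]
width: 0.849
```

```bash
sed -i 's/\[.0016,.0023,0\]/[.0001,.00015,0]/' gr.py; python3 gr.py 422 -92
```

```text
gear 420.3594055175781 -92.70807647705078 25.138275146484375 z 0.015782192290332585 1347
tool [425.4 -95.1 168. ] 0.8489849402295084
[[-0.002, -0.005, -0.003],[-0.0105, -0.0007, 0.2252],95] rows 4
```

carry_out(plan=[[[-0.002, -0.005, -0.003], [-0.0105, -0.0007, 0.07], 85], [[-0.002, -0.005, -0.003], [-0.0105, -0.0007, 0.14], 85], [[-0.002, -0.005, -0.003], [-0.0105, -0.0007, 0.205], 85], [[-0.002, -0.005, -0.003], [-0.0105, -0.0007, 0.2235], 85], [[-0.002, -0.005, -0.003], [-0.0105, -0.0007, 0.2235], 85]])

```text
t: 53.05
tool_pos: [0.4182, -0.0915, -0.0023]
tool_rot: [0.998, -0.068, -0.003, -0.001]
contact_force: [-0.7, 0.2, -0.1]
width: 0.848
```

carry_out(plan=[[[0, 0, 0], [0, 0, 0], 25], [[0, 0, 0], [0, 0, 0], 25], [[0, 0, 0], [0, 0, 0], 25], [[0, 0, 0], [0, 0, 0], 25], [[0, 0, 0], [0, 0, 0], 25]])

```text
t: 53.55
tool_pos: [0.4193, -0.0914, -0.001]
tool_rot: [0.998, -0.068, -0.002, -0.001]
contact_force: [-1.1, 0.1, 9.1]
width: 0.552
```

```bash
sed -i 's/<28)&(z<0)/<20)\&(z<-3)/; s/<36)$/<27)/' gu.py; python3 gu.py | tail -3; python3 -c "
from h import *
s=sensors.observe();print(s['width'],s['tool_pos'],s['contact_force'])
D=down(-97.84); p=np.array(s['tool_pos']); r=R.from_quat(s['tool_rot'])
u=p+[0,0,.18]; P=np.load('post.npy'); g=np.array([*P,0])+RS.apply([.085,0,0]); g[2]=.18
plan([(r,u,25)]+[(*mid((i+1)/2,D,g,(r,u)),25) for i in range(2)])"
```

```text
zt -16.854621732175893
outer -0.009451905265450478 -0.05073858052492142 26.964710235595703
hole [-0.0517262   1.00076945] 11.29476364484015 143
0.5548292340875122 [ 0.41933834 -0.09144    -0.00100563] [-0.35332208  1.04932835  8.17943995]
[[0.0, 0.0, 0.0],[-0.001, -0.0004, -0.24],25] rows 4
[[-0.0, 0.001, 0.0],[-0.022, -0.1772, -0.0003],25] rows 3
[[-0.0, 0.001, 0.0],[-0.0221, -0.1771, -0.0005],25] rows 3
```

carry_out(plan=[[[0, 0, 0], [0, 0, -0.05], 25], [[0, 0, 0], [0, 0, -0.12], 25], [[0, 0, 0], [0, 0, -0.18], 25], [[0, 0, 0], [0, 0, -0.24], 25], [[0, 0, 0], [0, 0, -0.24], 25]])

```text
t: 54.1
tool_pos: [0.424, -0.0923, 0.1849]
tool_rot: [0.998, -0.068, 0.005, -0.001]
contact_force: [0.5, 0.4, -0.8]
width: 0.553
```

carry_out(plan=[[[0, 0, 0], [-0.022, -0.177, 0], 25], [[0, 0, 0], [-0.022, -0.177, 0], 25], [[0, 0, 0], [-0.022, -0.177, 0], 25], [[0, 0, 0], [-0.022, -0.177, 0], 25], [[0, 0, 0], [-0.022, -0.177, 0], 25]])

```text
t: 54.6
tool_pos: [0.425, 0.0417, 0.1848]
tool_rot: [0.998, -0.067, 0.004, -0.001]
contact_force: [0.0, -0.3, -0.7]
width: 0.552
```

carry_out(plan=[[[0, 0, 0], [-0.022, -0.177, 0], 25], [[0, 0, 0], [-0.022, -0.177, 0], 25], [[0, 0, 0], [-0.022, -0.177, 0], 25], [[0, 0, 0], [-0.022, -0.177, 0], 25], [[0, 0, 0], [-0.022, -0.177, 0], 25]])

```text
t: 55.1
tool_pos: [0.4262, 0.1741, 0.1844]
tool_rot: [0.998, -0.067, 0.004, -0.0]
contact_force: [-0.1, -0.8, -0.6]
width: 0.554
```

carry_out(plan=[[[0, 0, 0], [0, 0, 0], 25], [[0, 0, 0], [0, 0, 0], 25], [[0, 0, 0], [0, 0, 0], 25], [[0, 0, 0], [0, 0, 0], 25]])

```text
t: 55.5
tool_pos: [0.4263, 0.1734, 0.1844]
tool_rot: [0.998, -0.068, 0.004, -0.0]
contact_force: [-0.3, -0.1, -2.0]
width: 0.55
```

```bash
cat >> po.py <<'E'
k=(np.hypot(w[...,0]-P[0],w[...,1]-P[1])<.031)&(np.hypot(w[...,0]-P[0],w[...,1]-P[1])>.015)&(w[...,2]<.06); print('ring z',np.percentile(w[k][:,2],[5,50,95]))
E
python3 po.py; python3 gu.py | tail -1; python3 v2.py -.1 .85 120
```

```text
55.5 0.5498728072455645 [0.4263 0.1734 0.1844] [0.4263 0.1736 0.1844] [-0.3 -0.1 -2. ]
post top: encl ((434.11065673828125, 260.09228515625), 6.133699893951416) mean [434.03188253 260.16934521] 174 zmax 0.0748071505062212 guess [0.43560307 0.25879989 0.        ]
ring z [0.01262905 0.02789073 0.02918599]
hole [-0.02984823  1.09952488] 11.291984484999972 149
120.0 F [-0.5 -0.  -1.5] [[-0.0, -0.002, 0.001],[-0.0056, -0.1164, 0.086],40] rows 3
```

carry_out(plan=[[[0, -0.002, 0.001], [-0.0056, -0.1164, 0.06], 25], [[0, -0.002, 0.001], [-0.0056, -0.1164, 0.086], 25], [[0, -0.002, 0.001], [-0.0056, -0.1164, 0.086], 25], [[0, -0.002, 0.001], [-0.0056, -0.1164, 0.086], 25], [[0, -0.002, 0.001], [-0.0056, -0.1164, 0.086], 25]])

```text
t: 56.1
tool_pos: [0.4347, 0.2599, 0.1204]
tool_rot: [0.998, -0.069, 0.001, -0.0]
contact_force: [-0.1, -0.9, -0.2]
width: 0.555
```

carry_out(plan=[[[0, 0, 0], [0, 0, 0], 25], [[0, 0, 0], [0, 0, 0], 25], [[0, 0, 0], [0, 0, 0], 25]])

```text
t: 56.4
tool_pos: [0.4353, 0.2593, 0.1213]
tool_rot: [0.998, -0.07, 0.001, -0.001]
contact_force: [0.5, -0.1, -2.5]
width: 0.556
```

```bash
python3 gu.py | tail -1; python3 v2.py -.1 .9 68 33
```

```text
hole [-0.0527507   1.12307544] 11.368668069879547 144
68.0 F [ 0.4 -0.2 -1.5] [[-0.0, -0.001, -0.001],[-0.0015, -0.0017, 0.0708],40] rows 2
33.0 F [ 0.4 -0.2 -1.5] [[-0.0, -0.001, -0.001],[-0.0016, -0.0017, 0.1175],40] rows 2
```

carry_out(plan=[[[0, -0.001, -0.001], [-0.0015, -0.0017, 0.02], 25], [[0, -0.001, -0.001], [-0.0015, -0.0017, 0.04], 25], [[0, -0.001, -0.001], [-0.0015, -0.0017, 0.054], 25], [[0, -0.001, -0.001], [-0.0015, -0.0017, 0.063], 25], [[0, -0.001, -0.001], [-0.0015, -0.0017, 0.07], 25]])

```text
t: 56.95
tool_pos: [0.4341, 0.2608, 0.0677]
tool_rot: [0.998, -0.068, -0.001, -0.0]
contact_force: [1.2, -0.9, -1.6]
width: 0.552
```

```bash
python3 v2.py -.1 .9 68 32
```

```text
68.0 F [ 1.2 -0.9 -1.6] [[-0.0, 0.0, 0.0],[0.0003, -0.0002, -0.0004],40] rows 1
32.0 F [ 1.2 -0.9 -1.6] [[-0.0, 0.0, 0.0],[0.0004, -0.0002, 0.0476],40] rows 1
```

carry_out(plan=[[[0, 0, 0], [0.0003, -0.0002, 0.015], 25], [[0, 0, 0], [0.0003, -0.0002, 0.03], 25], [[0, 0, 0], [0.0003, -0.0002, 0.047], 25], [[0, 0, 0], [0.0003, -0.0002, 0.047], 25], [[0, 0, 0], [0.0003, -0.0002, 0.047], 25]])

```text
t: 57.45
tool_pos: [0.4341, 0.2608, 0.032]
tool_rot: [0.998, -0.068, -0.001, -0.0]
contact_force: [-0.3, -0.9, -1.0]
width: 0.554
```

carry_out(plan=[[[0, 0, 0], [0, 0, 0], 85], [[0, 0, 0], [0, 0, 0], 85], [[0, 0, 0], [0, 0, -0.05], 85], [[0, 0, 0], [0, 0, -0.11], 85], [[0, 0, 0], [0, 0, -0.18], 85]])

```text
t: 57.95
tool_pos: [0.4338, 0.2604, 0.1658]
tool_rot: [0.998, -0.068, -0.002, 0.0]
contact_force: [1.4, -0.8, -0.1]
width: 0.851
```

carry_out(plan=[[[0, 0, 0], [-0.06, 0.15, -0.1], 85], [[0, 0, 0], [-0.06, 0.15, -0.1], 85], [[0, 0, 0], [-0.06, 0.15, -0.1], 85], [[0, 0, 0], [-0.06, 0.15, -0.1], 85], [[0, 0, 0], [-0.06, 0.15, -0.1], 85]])

```text
t: 58.45
tool_pos: [0.3746, 0.1551, 0.2423]
tool_rot: [0.998, -0.069, 0.0, -0.001]
contact_force: [-0.1, 0.4, 0.2]
width: 0.849
```

carry_out(plan=[[[0, 0, 0], [0, 0, 0], 85], [[0, 0, 0], [0, 0, 0], 85], [[0, 0, 0], [0, 0, 0], 85]])

```text
t: 58.75
tool_pos: [0.3745, 0.1557, 0.2416]
tool_rot: [0.998, -0.068, -0.001, -0.0]
contact_force: [0.6, 0.8, -0.2]
width: 0.851
```

```bash
cat > fin.py <<'E'
from h import *
st(); c=cam('wrist'); w=cloud(c); save(c,'fin',s=1.5); t=cam('top'); save(t,'fint',(90,80,340,270),3)
P=np.load('post.npy'); d=np.hypot(w[...,0]-P[0],w[...,1]-P[1])
for a,b in ((.013,.022),(.027,.031)):
    k=(d>a)&(d<b)&(w[...,2]<.06); print('ring',a,b,np.percentile(w[k][:,2],[10,50,90]),k.sum())
for n,cc in (('wrist',c),('top',t),('side',cam('side'))):
    q=torail(cloud(cc).reshape(-1,3)); q=q[(abs(q[:,1])<10)&(q[:,2]>46)&(q[:,2]<54)&(q[:,0]<250)&(q[:,0]>-5)]
    x=np.sort(q[:,0])
    if len(x): i=np.where(np.diff(x)>12)[0]; e=[x[0]]+[v for j in i for v in (x[j],x[j+1])]+[x[-1]]; print(n,'tall steps',np.round(e,1))
E
python3 fin.py
```

```text
t 58.8 w 0.851 rail [ 307.2 -159.3  107. ] rot [20.  -0.1 -0. ] F rail [-0.9  0.4  0.1] pos [0.3745 0.1557 0.2416]
ring 0.013 0.022 [0.04277265 0.04393353 0.04491176] 989
ring 0.027 0.031 [0.01539157 0.02727939 0.0285793 ] 523
wrist tall steps [148.4 181.9 209.2 241.2]
top tall steps [ 28.1  64.2  88.5 123.1 146.3 181.4 209.2 242.8]
side tall steps [ 26.6  62.8  89.8 122.1 147.3 183.  204.9 243.9]
```

View pics/fint.png

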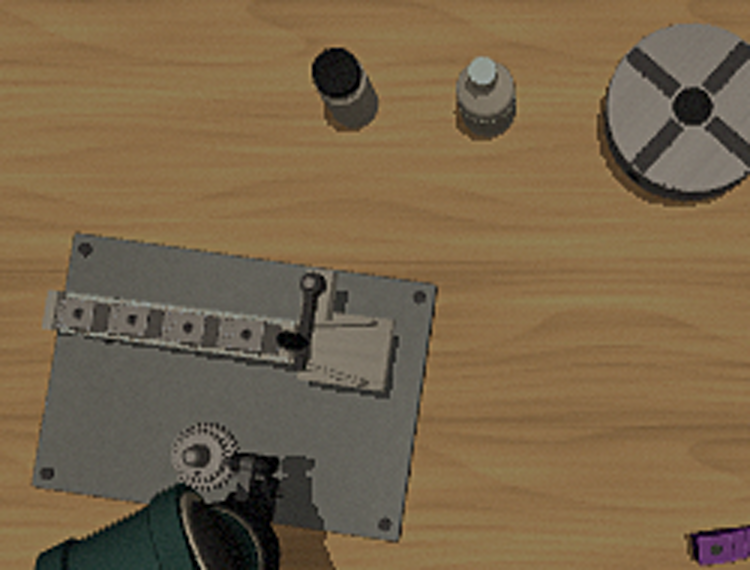

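```bash
python3 -c "
from plant import order
print(order.sign_off())"
```

```text
the job is handed in; nothing more can be done
None
```

The kit is back on the stand and the job is handed in, at about 59 s of the 210 s allowed. I swung the keeper clear and slid all four grey jaws down the rail with their tall ends uphill. I then shut the keeper and put the big gear, then the small one, over the post. I did not touch the purple look-alikes, the glue bottle, the jar, the tub or the chuck.

What the last checks showed:
- **Jaws:** the tall ends sit about 60 mm apart. I ended each slide with a push, about 13 N on the first jaw against the stop and 18 to 32 N on the others. Camera readings of where the jaws end differed by up to about 3 mm (241 to 244 mm for the last one). I therefore rely on the pushes, not the pictures, for the jaws touching the stop and each other.
- **Keeper:** shut, with a measured arm angle of about −0.005 rad.
- **Gears:** both lie flat, with the big gear's top at about 28 mm and the small one's at about 44 mm.
- **Robot:** it was touching nothing at the end.

An early estimate of the wrist camera's offset turned out to be wrong because I took it while the arm was still settling. I used it to aim at the jaws and the big gear, where it cost a couple of millimetres that the grips absorbed. I corrected it before fitting the gears over the post.

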